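# Clamp down the lid of a bench filter vessel with its T-handle screw

### The arm

A 7-joint arm with a two-finger parallel gripper is mounted at the origin on the work surface. World frame = base frame: x ahead of the robot, y to its left, z up, the work surface at z = 0. Lengths are in m, angles in rad, forces in N, time in s.
With the tool pointing down it reaches from about 0.4 to 0.85 m from the base axis. Payload 10.4 kg.
Tool frame: the origin (TCP) lies at the very end of the fingers, on their centre line; the grasp point (between the pads) lies 19 mm behind it; x points along the fingers, y is the direction in which the jaws open and shut, and the axes are right-handed (so a half turn about x gives the same grasp; the last joint's range is limited). The gripper opens to 85 mm and grips with 20 to 120 N. Pads are 22 mm wide; open, the fingers measure 114 mm over their backs; the gripper's body (76 mm by 85 mm) begins 54 mm behind the grasp point. The pads swing forward as they close: fully open they stand 13 mm farther back than shut.
Start: joints at [-1.19, 0.332, -0.065, 1.46, 0.022, 1.35, -0.088], TCP at [0.246, 0.575, 0.231] pointing down, gripper open.
Joint ranges: [-2.6, 2.6], [-0.5, 2.12], [-1.47, 1.34], [0.16, 2.42], [-1.27, 4.41], [0.06, 2.06], [-2.6, 2.6]. Speed limits (rad/s): [2.22, 2.22, 2.79, 2.79, 3.14, 3.14, 3.14].

### API

Orientations are given as a unit quaternion [x, y, z, w].
In Python, from cell import r, capture, camera_params, order, spotter gives the robot as it stands. The module is installed in compiled form; this text tells all that it offers.
- The arm moves only by the tool send_rows, never from a script. Its argument "steps" is a list of rows, each a list of 7 numbers: the turn, a rotation vector about the tool's x, y, z in degrees, then the shift along the tool's x, y, z in cm, then the opening, from 0 (shut) to 1 (fully open). A call has 1 to 10 rows; each row is the pose to reach, as a shift and turn from the pose commanded when the call began, along the tool's axes at that moment; what a row does not reach only later rows make up. A row lasts 1/12 s, in which the tool goes at most 41.7 mm and 7.16 degrees, less where a joint would pass 70% of its speed; a pose out of reach is approached as far as the arm can. A call with a gripper value outside its range is refused whole. The fingers move at their own pace and stop on an object; "grip_force" is the grip in N (left out, the last holds). Time passes only in rows, so rows that repeat a pose let the fingers close. It gives the time, the measured TCP pose, the force and the opening at its end, in the units of the state.
- r.state(): the state, without advancing time (a new reading comes with each control period).
- capture(name): name is "scene" or "top"; returns (picture, depth): 480x640x3 uint8, red, green, blue; 480x640 float32, m along the optical axis (not along the pixel's ray), 0 where there is no reading.
- camera_params(name): a dict with "fx", "fy", "cx", "cy" (pixels), "k1" (the pictures are not rectified: a ray, as slopes to the right and down, at radius r is drawn at 1 + k1 r^2 times it, then the intrinsics apply), "cam_to_world" (4x4, takes a point from camera to world coordinates). Camera axes: x right, y up, looking along -z (the intrinsics and any distortion apply to the point x, -y, -z); pixel columns grow to the right and rows downward; lengths in m; the calibration is good to about 2 mm. A picture is of the moment at which its call begins. camera_params takes no time and is no camera call.
- order.sign_off(): hands the job in, once; it reports no verdict.
Trained networks look in the newest picture that a camera, given by its name, has taken for a name from the list of things; names that differ only in an ending like _2 or _b are one class to them, and where a whole thing is asked for, a point or a joint stands for the part that bears it (a point fixed in the world has none). Each returns a list of dicts, best first, with "conf" (0 to 1); they miss things now and then, are a little off and sometimes report something else, mostly with a low value. They report only what shows in the picture. A call takes as long as a camera call. They do not tell look-alikes from the thing itself.
- spotter.look_for(camera, name): "centre" ([x, y, z] in m, in world coordinates, good to about 4 mm: the middle of the surface that is visible of it).
- spotter.mark_of(camera, name): "centre" ([x, y, z] in m, in world coordinates, good to about 4 mm: a listed point, or the origin of a listed thing).
The state is a dict: "t": time; "qpos": joint angles; "joint_vel": joint speeds; "effort": joint torques, N m; "eef_pos": TCP position; "eef_rot": TCP orientation; "ft_force": force on the tool from outside, world axes, zero at the start; "wrist_torque": the same for the moment, N m; "finger_gap": opening from 0.0 (shut) to 1.0 (fully open).
Only numpy, scipy, OpenCV 4.12 (cv2) and the standard library are available. Lean on these libraries where they do the work, as an engineer would, in place of code of your own. Each camera call takes 0.05 s, during which the arm holds its last target.

### The job

Close the steel filter vessel: swing its bridge across until the notch is fully home on the catch stud, then screw the T-handle down clockwise, half a turn at a time from alternate ends of its bar because the gauge stands in the way of a full sweep. Once you feel the screw begin to bite on the lid, tighten about a third of a turn more, so that the seal is firmly squeezed but not crushed, and let go. Do not knock the gauge, and leave the jar, beaker and bottle standing where they are.

Things in the scene. Friction and masses are not known exactly. Their poses are not given: they have to be found in the camera images.
- vessel: Fixed steel filter vessel, 110 mm across the flange. Origin on the bench, on its axis. Own +y points to the catch stud, -y to the pivot stud (each 66 from the axis, heads 22 across, tops 182 above the bench). Own -x is the open side, roughly towards the robot. Black soft seal ring under the lid.
- bridge: Flat steel bar 28 wide, underside 150 and top 170 above the bench, swinging level on the pivot stud. Origin on the pivot axis, own y along the bar to its notched end 152 away. Starts 0.6 to 1.0 rad open: free end swung towards the robot, so it closes clockwise from above to a hard stop, its y then along the vessel's y. Stiff pivot: 4 to 6 N near the free end; stays where left.
- bar_mid (a point): Centre of the T-handle's bar, on the screw axis, 66 from the pivot, over the lid's centre once the bridge is home. Own x runs along the bar: 12 thick, level, 208 above the bench; 17 mm balls at its ends, 74 from the centre; hub 25 across. Starts across the bridge or up to 1.1 rad off, the end nearest the robot leaning to the pivot. Turns clockwise to tighten, stays where left, never rises or sinks.
- lid: Loose steel lid centred on the seal, 104 across, origin under its centre. The screw (8 mm a turn) runs down onto it; how far it must turn to touch differs (0.2 to 0.85 turn) and no listed pose shows it. Pushed 50 from its centre, the bar turns freely at about 1 N; from first touch this climbs to 6 to 8 N a third of a turn on, felt only while turning. A quarter turn is enough, 0.6 crushes the seal.
- gauge: Pressure gauge, fixed to the vessel at its far right: dial 52 across, 22 thick, 248 to 300 above the bench, on a 12 mm riser 115 from the vessel's axis. Origin on the bench under the riser. It clears the turning bar (83 reach) but not a gripper going round with it.
- reagent: Bystander: amber glass jar with black cap, 68 across, 150 high, origin under its centre.
- beaker: Bystander: glass beaker, 72 across, 95 high, origin under its centre.
- wash: Bystander: white plastic bottle with a red cap, 54 across, 150 high, origin under its centre.
Mind the look-alikes: they are no part of the job. Of the things like the lid, leave any that is blue, orange or yellow; of the rest the larger one is meant.

How it is judged:
By the outcome, as a careful person would: the job done as asked, in the order asked, and still so for the second after the job is handed in, with the robot touching nothing.
It also fails if it takes over 72 s, if anything falls off the work surface, if the arm or the gripper's body presses on something with over 40 N, if the wrist force passes 120 N, or if a joint passes its speed limit or range.

## Working session

There is one attempt and no reset: what is moved stays moved. The work goes in short steps, Python scripts to look and compute and a tool call to move; the robot and the scene stay as the last step left them, time stands still between calls to the robot, and variables do not carry over. Pictures are saved under pics/ and viewed, and the job is handed in when it is done.

Besides the shell and the picture viewer there is one more tool, called after "Emit:" by a JSON object that holds its "name" and its "arguments". send_rows: Moves the arm, as the interface text tells. Its arguments: {"type":"object","properties":{"steps":{"type":"array"},"grip_force":{"type":"number"}},"required":["steps"]}

```bash
mkdir -p pics; cat > h.py <<'E'
import numpy as np, cv2
from cell import r, capture, camera_params, order, spotter
def save(name,fn):
    p,d=capture(name); cv2.imwrite('pics/'+fn+'.png',p[:,:,::-1]); np.save('pics/'+fn+'.npy',d); return p,d
def pts(name,d):
    c=camera_params(name); v,u=np.mgrid[0:480,0:640]
    x=(u-c['cx'])/c['fx']; y=(v-c['cy'])/c['fy']
    xd,yd=x.copy(),y.copy()
    for _ in range(15):
        s=1+c['k1']*(x*x+y*y); x=xd/s; y=yd/s
    P=np.stack([x*d,-y*d,-d,np.ones_like(d)],-1)
    return (P@np.array(c['cam_to_world']).T)[...,:3]
def show():
    s=r.state()
    for k in ('t','qpos','eef_pos','eef_rot','ft_force','wrist_torque','finger_gap'): print(k,np.round(s[k],3))
E
python3 - <<'E'
from h import *
show()
for n in ('scene','top'):
    save(n,n+'0')
    for t in ('vessel','bridge','bar_mid','lid','gauge','reagent','beaker','wash'):
        print(n,t,[(np.round(q['centre'],3).tolist(),round(q['conf'],2)) for q in spotter.mark_of(n,t)][:3])
E
```

```text
t 0.0
qpos [-1.19   0.333 -0.065  1.461  0.022  1.35  -0.089]
eef_pos [0.245 0.574 0.23 ]
eef_rot [ 0.141  0.693 -0.142  0.693]
ft_force [-0.315 -0.463 -0.33 ]
wrist_torque [ 0.018 -0.015  0.039]
finger_gap 1.0
scene vessel [([0.571, -0.093, -0.003], 0.84)]
scene bridge [([0.596, -0.154, 0.148], 0.89)]
scene bar_mid [([0.526, -0.139, 0.21], 0.79)]
scene lid [([0.43, 0.016, -0.006], 0.97), ([0.386, -0.105, 0.002], 0.94), ([0.573, -0.091, 0.1], 0.89)]
scene gauge [([0.679, -0.121, -0.006], 0.66), ([0.708, -0.248, 0.003], 0.15)]
scene reagent [([0.512, 0.171, 0.001], 0.96)]
scene beaker [([0.646, -0.314, 0.0], 0.93)]
scene wash [([0.707, -0.247, 0.001], 0.96)]
top vessel [([0.568, -0.098, -0.0], 0.79)]
top bridge [([0.595, -0.156, 0.148], 0.74)]
top bar_mid [([0.529, -0.142, 0.209], 0.77)]
top lid [([0.571, -0.097, 0.099], 0.94), ([0.389, -0.113, 0.005], 0.93), ([0.581, 0.061, -0.006], 0.81)]
top gauge [([0.682, -0.12, -0.001], 0.57)]
top reagent [([0.518, 0.172, 0.0], 0.81)]
top beaker [([0.645, -0.314, 0.003], 0.79)]
top wash [([0.715, -0.248, 0.001], 0.96)]
```

View pics/scene0.png

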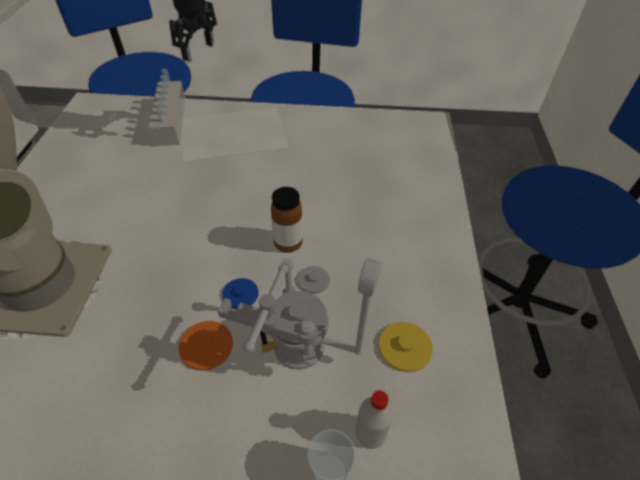

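View pics/top0.png

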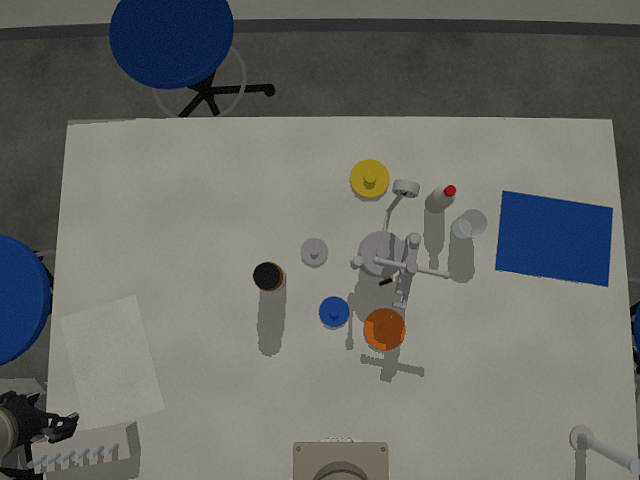

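```bash
cat > an.py <<'E'
from h import *
import sys
def fitrect(P,lo,hi,c,rad):
    m=(P[...,2]>lo)&(P[...,2]<hi)&(np.hypot(P[...,0]-c[0],P[...,1]-c[1])<rad)
    q=P[m][:,:2].astype(np.float32); return q
def rep(fn):
  for n in ('scene','top'):
    d=np.load(f'pics/{n}{fn}.npy'); P=pts(n,d)
    for nm,lo,hi in (('bridge',.160,.178),('bar',.200,.222),('dial',.245,.31),('heads',.178,.19)):
        q=fitrect(P,lo,hi,(.57,-.1),.21)
        if len(q)<5: print(n,nm,len(q)); continue
        (cx,cy),(w,h),a=cv2.minAreaRect(q); b=cv2.boxPoints(((cx,cy),(w,h),a))
        vx,vy,x0,y0=cv2.fitLine(q,cv2.DIST_HUBER,0,.01,.01).ravel()
        print(n,nm,len(q),'c',np.round((cx,cy),3),'wh',np.round((w,h),3),'line ang',round(np.degrees(np.arctan2(vy,vx)),1),'mean',np.round((x0,y0),3),'zmed',np.round(np.median(P[(P[...,2]>lo)&(P[...,2]<hi)][:,2]),3))
if __name__=='__main__':rep(sys.argv[1])
E
python3 an.py 0
python3 - <<'E'
import cv2
a=cv2.imread('pics/top0.png')[150:350,300:500]; cv2.imwrite('pics/t0c.png',cv2.resize(a,None,fx=3,fy=3,interpolation=2))
a=cv2.imread('pics/scene0.png')[220:400,200:440]; cv2.imwrite('pics/s0c.png',cv2.resize(a,None,fx=3,fy=3,interpolation=2))
E
```

```text
scene bridge 1313 c [ 0.564 -0.125] wh [0.151 0.2  ] line ang -13.4 mean [ 0.524 -0.146] zmed 0.169
scene bar 922 c [ 0.585 -0.164] wh [0.16  0.159] line ang 76.8 mean [ 0.526 -0.168] zmed 0.212
scene dial 617 c [ 0.682 -0.122] wh [0.051 0.024] line ang 70.3 mean [ 0.678 -0.138] zmed 0.279
scene heads 408 c [ 0.581 -0.121] wh [0.123 0.178] line ang -76.7 mean [ 0.565 -0.116] zmed 0.182
top bridge 695 c [ 0.559 -0.121] wh [0.146 0.198] line ang -9.1 mean [ 0.524 -0.137] zmed 0.169
top bar 500 c [ 0.578 -0.16 ] wh [0.162 0.152] line ang 78.5 mean [ 0.531 -0.127] zmed 0.212
top dial 428 c [ 0.678 -0.12 ] wh [0.052 0.025] line ang 73.4 mean [ 0.677 -0.115] zmed 0.294
top heads 241 c [ 0.575 -0.117] wh [0.126 0.169] line ang -71.3 mean [ 0.566 -0.112] zmed 0.182
```

View pics/t0c.png

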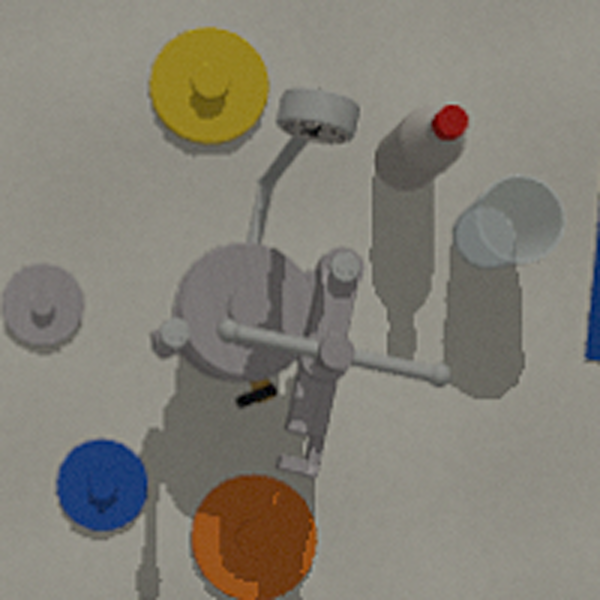

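View pics/s0c.png

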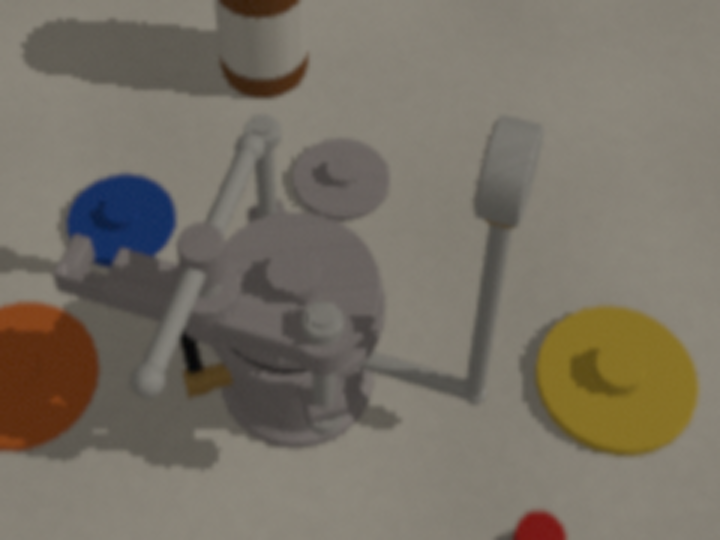

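```bash
cat > an2.py <<'E'
from h import *
import sys
def comps(fn):
  for n in ('top','scene'):
    d=np.load(f'pics/{n}{fn}.npy'); P=pts(n,d)
    for nm,lo,hi in (('head',.178,.188),('bar',.203,.220),('bridge',.165,.174)):
        m=((P[...,2]>lo)&(P[...,2]<hi)&(np.hypot(P[...,0]-.57,P[...,1]+.1)<.19)).astype(np.uint8)
        k,l,s,_=cv2.connectedComponentsWithStats(m)
        for i in range(1,k):
            if s[i,4]<25: continue
            q=P[l==i][:,:2].astype(np.float32)
            (cx,cy),(w,h),a=cv2.minAreaRect(q)
            vx,vy,x0,y0=cv2.fitLine(q,cv2.DIST_HUBER,0,.01,.01).ravel()
            print(n,nm,s[i,4],'c',np.round((cx,cy),4),'wh',np.round((w,h),3),'ang',round(np.degrees(np.arctan2(vy,vx)),1),'mean',np.round((x0,y0),4))
if __name__=='__main__': comps(sys.argv[1])
E
python3 an2.py 0
```

```text
top head 80 c [ 0.5906 -0.1551] wh [0.02 0.02] ang -65.5 mean [ 0.591  -0.1548]
top head 77 c [ 0.5446 -0.0317] wh [0.019 0.02 ] ang -70.7 mean [ 0.5438 -0.0313]
top head 58 c [ 0.5185 -0.1367] wh [0.034 0.014] ang 67.7 mean [ 0.5202 -0.1319]
top bar 214 c [ 0.5368 -0.0991] wh [0.081 0.019] ang 79.0 mean [ 0.5369 -0.0951]
top bar 208 c [ 0.5189 -0.1832] wh [0.076 0.015] ang 78.4 mean [ 0.5186 -0.1873]
top bridge 283 c [ 0.5744 -0.1512] wh [0.031 0.066] ang -12.9 mean [ 0.5715 -0.1489]
top bridge 355 c [ 0.4817 -0.1285] wh [0.028 0.074] ang -9.3 mean [ 0.4869 -0.1301]
scene head 85 c [ 0.5484 -0.0314] wh [0.017 0.021] ang -33.3 mean [ 0.5488 -0.0329]
scene head 147 c [ 0.5401 -0.1444] wh [0.035 0.016] ang 57.3 mean [ 0.5417 -0.1414]
scene head 134 c [ 0.5947 -0.1548] wh [0.019 0.023] ang 82.7 mean [ 0.595  -0.1563]
scene bar 261 c [ 0.5403 -0.0937] wh [0.064 0.015] ang 78.0 mean [ 0.5422 -0.0923]
scene bar 48 c [ 0.6826 -0.1237] wh [0.006 0.012] ang -3.6 mean [ 0.6832 -0.1248]
scene bar 457 c [ 0.5215 -0.1794] wh [0.084 0.022] ang 74.4 mean [ 0.522  -0.1904]
scene bridge 507 c [ 0.4804 -0.1282] wh [0.029 0.067] ang -9.5 mean [ 0.4829 -0.1314]
scene bridge 560 c [ 0.5672 -0.1503] wh [0.033 0.088] ang -12.7 mean [ 0.5801 -0.1566]
```

```bash
cat > pl.py <<'E'
from h import *
import json,os
def cur():
    if os.path.exists('cmd.json'): return np.array(json.load(open('cmd.json')))
    s=r.state(); x,y,z,w=s['eef_rot']
    yaw=np.degrees(np.arctan2(1-2*(x*x+z*z),2*(x*y-w*z)))
    return np.array([.246,.575,.231,yaw])
def go(wps,op,step=.035,ang=6.5,commit=True,dec=1):
    """wps: list of x,y,z,yaw ; interpolate"""
    c=cur(); seq=[]; p=c.copy()
    for w in wps:
        w=np.array(w,float); n=int(max(1,np.ceil(np.linalg.norm(w[:3]-p[:3])/step),np.ceil(abs(w[3]-p[3])/ang)))
        for i in range(1,n+1): seq.append(p+(w-p)*i/n)
        p=w
    for k in range(0,len(seq),10):
        c0=c.copy(); a=np.radians(c0[3]); out=[]
        for q in seq[k:k+10]:
            d=q-c0; ty=np.array([np.cos(a),np.sin(a)]); tz=np.array([np.sin(a),-np.cos(a)])
            row=[round(-d[3],0),0,0,round(-d[2]*100,dec),round(d[:2]@ty*100,dec),round(d[:2]@tz*100,dec),op]; out.append(row)
        print(json.dumps([[float(f'{v:g}') for v in o] for o in out]).replace('.0,',',').replace('-0,','0,'))
        sx,sy,sz=[v/100 for v in out[-1][3:6]]
        c=np.array([*(c0[:2]+ty*sy+tz*sz),c0[2]-sx,c0[3]-out[-1][0]])
    print('end cmd',np.round(c,4))
    if commit: json.dump(c.tolist(),open('cmd.json','w'))
E
python3 - <<'E'
from pl import *
c=cur();print(c)
go([(.40,.25,.32,20),(.43,.0,.32,-10),(.452,-.168,.28,-13),(.452,-.168,.156,-13)],0)
E
```

```text
[ 0.246      0.575      0.231     66.8653184]
[[4, 0, 0, -0.8, -2.2, 2.4, 0.0], [9, 0, 0, -1.6, -4.3, 4.9, 0.0], [13, 0, 0, -2.4, -6.5, 7.3, 0.0], [17, 0, 0, -3.2, -8.7, 9.8, 0.0], [21, 0, 0, -4, -10.8, 12.2, 0.0], [26, 0, 0, -4.9, -13, 14.7, 0.0], [30, 0, 0, -5.7, -15.2, 17.1, 0.0], [34, 0, 0, -6.5, -17.3, 19.6, 0.0], [38, 0, 0, -7.3, -19.5, 22, 0.0], [43, 0, 0, -8.1, -21.7, 24.5, 0.0]]
[[4, 0, 0, -0.8, 0.1, 3.2, 0.0], [8, 0, 0, -0.8, -0.8, 6.2, 0.0], [11, 0, 0, -0.8, -1.7, 9.3, 0.0], [15, 0, 0, -0.8, -2.7, 12.3, 0.0], [19, 0, 0, -0.8, -3.6, 15.3, 0.0], [23, 0, 0, -0.8, -4.5, 18.3, 0.0], [26, 0, 0, -0.8, -5.4, 21.3, 0.0], [30, 0, 0, -0.8, -6.4, 24.3, 0.0], [34, 0, 0, -0.8, -7.3, 27.3, 0.0], [34, 0, 0, 0, -8.2, 30.6, 0.0]]
[[1, 0, 0, 0.8, 1, 3.2, 0.0], [2, 0, 0, 1.6, 2, 6.4, 0.0], [2, 0, 0, 2.4, 3, 9.7, 0.0], [3, 0, 0, 3.2, 4, 12.9, 0.0], [3, 0, 0, 6.3, 4, 12.9, 0.0], [3, 0, 0, 9.4, 4, 12.9, 0.0], [3, 0, 0, 12.5, 4, 12.9, 0.0], [3, 0, 0, 15.6, 4, 12.9, 0.0]]
end cmd [  0.4515  -0.1678   0.156  -13.1347]
```

Emit:
{"name": "send_rows", "arguments": {"steps": [[4,0,0,-0.8,-2.2,2.4,0],[9,0,0,-1.6,-4.3,4.9,0],[13,0,0,-2.4,-6.5,7.3,0],[17,0,0,-3.2,-8.7,9.8,0],[21,0,0,-4,-10.8,12.2,0],[26,0,0,-4.9,-13,14.7,0],[30,0,0,-5.7,-15.2,17.1,0],[34,0,0,-6.5,-17.3,19.6,0],[38,0,0,-7.3,-19.5,22,0],[43,0,0,-8.1,-21.7,24.5,0]]}}

```text
t: 1.73
eef_pos: [0.3859, 0.2775, 0.3129]
eef_rot: [0.387, 0.592, -0.386, 0.592]
ft_force: [1.3, 1.1, 0.7]
finger_gap: 0.001
```

Emit:
{"name": "send_rows", "arguments": {"steps": [[4,0,0,-0.8,0.1,3.2,0],[8,0,0,-0.8,-0.8,6.2,0],[11,0,0,-0.8,-1.7,9.3,0],[15,0,0,-0.8,-2.7,12.3,0],[19,0,0,-0.8,-3.6,15.3,0],[23,0,0,-0.8,-4.5,18.3,0],[26,0,0,-0.8,-5.4,21.3,0],[30,0,0,-0.8,-6.4,24.3,0],[34,0,0,-0.8,-7.3,27.3,0],[34,0,0,0,-8.2,30.6,0]]}}

```text
t: 2.57
eef_pos: [0.4348, -0.0353, 0.3136]
eef_rot: [0.544, 0.453, -0.542, 0.453]
ft_force: [0.1, 0.7, -0.5]
finger_gap: 0.003
```

Emit:
{"name": "send_rows", "arguments": {"steps": [[1,0,0,0.8,1,3.2,0],[2,0,0,1.6,2,6.4,0],[2,0,0,2.4,3,9.7,0],[3,0,0,3.2,4,12.9,0],[3,0,0,6.3,4,12.9,0],[3,0,0,9.4,4,12.9,0],[3,0,0,12.5,4,12.9,0],[3,0,0,15.6,4,12.9,0],[3,0,0,15.6,4,12.9,0],[3,0,0,15.6,4,12.9,0]]}}

```text
t: 3.4
eef_pos: [0.4504, -0.1681, 0.1561]
eef_rot: [-0.553, -0.44, 0.555, -0.439]
ft_force: [1.1, 0.5, 0.6]
finger_gap: -0.001
```

```bash
python3 - <<'E'
from pl import *
show();print(cur())
p,d=save('scene','scene1')
cv2.imwrite('pics/s1c.png',cv2.resize(p[180:400,180:440,::-1],None,fx=3,fy=2.7))
# push arc: bridge angle th from 166.5 to 116
piv=np.array([.593,-.155])
def pose(th,off=.026,rr=.130):
    t=np.radians(th); u=np.array([np.cos(t),np.sin(t)]); n=np.array([np.sin(t),-np.cos(t)])
    q=piv+rr*u-n*off; return (*q,.156,th-180)
go([pose(t) for t in (166,160,154,148,142,136,130,124,120,117)],0)
E
```

```text
t 3.4
qpos [-0.468  0.067  0.766  1.96  -0.05   1.136  0.089]
eef_pos [ 0.45  -0.168  0.156]
eef_rot [-0.553 -0.44   0.555 -0.439]
ft_force [1.064 0.532 0.617]
wrist_torque [ 0.015 -0.059 -0.001]
finger_gap -0.001
[  0.45153182  -0.1678473    0.156      -13.1346816 ]
[[1, 0, 0, 0, 0.4, -2.1, 0.0], [7, 0, 0, 0, 0.3, -3.4, 0.0], [13, 0, 0, 0, 0.2, -4.8, 0.0], [19, 0, 0, 0, 0.3, -6.2, 0.0], [25, 0, 0, 0, 0.6, -7.6, 0.0], [31, 0, 0, 0, 1, -8.9, 0.0], [37, 0, 0, 0, 1.5, -10.2, 0.0], [43, 0, 0, 0, 2.2, -11.4, 0.0], [47, 0, 0, 0, 2.7, -12.2, 0.0], [50, 0, 0, 0, 3.1, -12.7, 0.0]]
end cmd [ 5.10600e-01 -5.12000e-02  1.56000e-01 -6.31347e+01]
```

View pics/s1c.png

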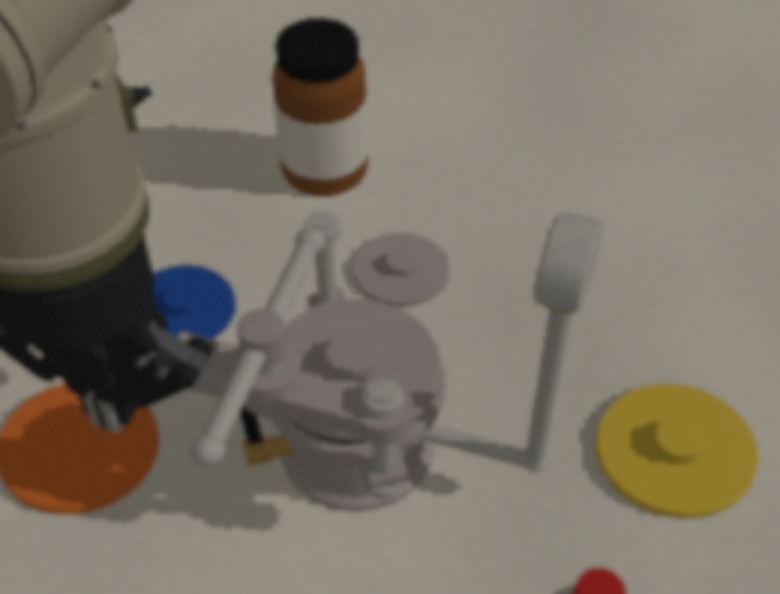

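Emit:
{"name": "send_rows", "arguments": {"steps": [[1,0,0,0,0.4,-2.1,0],[7,0,0,0,0.3,-3.4,0],[13,0,0,0,0.2,-4.8,0],[19,0,0,0,0.3,-6.2,0],[25,0,0,0,0.6,-7.6,0],[31,0,0,0,1,-8.9,0],[37,0,0,0,1.5,-10.2,0],[43,0,0,0,2.2,-11.4,0],[47,0,0,0,2.7,-12.2,0],[50,0,0,0,3.1,-12.7,0]]}}

```text
t: 4.28
eef_pos: [0.5115, -0.0508, 0.1588]
eef_rot: [0.689, 0.163, -0.687, 0.163]
ft_force: [-4.1, -1.0, 2.6]
finger_gap: 0.002
```

```bash
python3 - <<'E'
from pl import *
show();print(cur())
p,d=save('scene','scene2');save('top','top2')
cv2.imwrite('pics/s2c.png',cv2.resize(p[180:400,180:440,::-1],None,fx=3,fy=2.7))
piv=np.array([.593,-.155])
def pose(th,off=.026,rr=.130):
    t=np.radians(th); u=np.array([np.cos(t),np.sin(t)]); n=np.array([np.sin(t),-np.cos(t)])
    q=piv+rr*u-n*off; return (*q,.156,th-180)
go([pose(t) for t in (115,113,111.5,110)],0,commit=False)
E
python3 an2.py 2
```

```text
t 4.283
qpos [-0.639  0.156  0.714  1.88  -0.112  1.144 -0.99 ]
eef_pos [ 0.512 -0.051  0.159]
eef_rot [ 0.689  0.163 -0.687  0.163]
ft_force [-4.059 -0.997  2.576]
wrist_torque [-0.061  0.834  0.053]
finger_gap 0.002
[ 5.10580400e-01 -5.12142682e-02  1.56000000e-01 -6.31346816e+01]
[[2, 0, 0, 0, -0.1, -0.5, 0.0], [4, 0, 0, 0, -0.2, -0.9, 0.0], [5, 0, 0, 0, -0.2, -1.3, 0.0], [7, 0, 0, 0, -0.2, -1.6, 0.0]]
end cmd [ 5.23900e-01 -4.22000e-02  1.56000e-01 -7.01347e+01]
top bar 109 c [ 0.615  -0.0652] wh [0.041 0.016] ang 31.4 mean [ 0.6172 -0.0647]
scene head 98 c [ 0.5475 -0.0321] wh [0.02  0.021] ang -18.5 mean [ 0.5494 -0.0339]
scene head 194 c [ 0.5665 -0.1011] wh [0.036 0.027] ang 13.4 mean [ 0.5651 -0.1044]
scene head 25 c [ 0.6825 -0.1244] wh [0.005 0.011] ang -3.3 mean [ 0.6821 -0.125 ]
scene head 136 c [ 0.5947 -0.1553] wh [0.019 0.023] ang -86.8 mean [ 0.5951 -0.1565]
scene bar 52 c [ 0.5172 -0.072 ] wh [0.015 0.032] ang -85.8 mean [ 0.5131 -0.0683]
scene bar 768 c [ 0.5662 -0.0995] wh [0.164 0.02 ] ang 29.7 mean [ 0.5598 -0.1034]
scene bar 48 c [ 0.6829 -0.1237] wh [0.006 0.012] ang -5.3 mean [ 0.6822 -0.1248]
scene bridge 138 c [ 0.5464 -0.0545] wh [0.035 0.027] ang 57.9 mean [ 0.5404 -0.0548]
scene bridge 33 c [ 0.5124 -0.0598] wh [0.009 0.023] ang -4.1 mean [ 0.5142 -0.0609]
scene bridge 515 c [ 0.5832 -0.1341] wh [0.031 0.081] ang -62.5 mean [ 0.5839 -0.1367]
```

View pics/s2c.png

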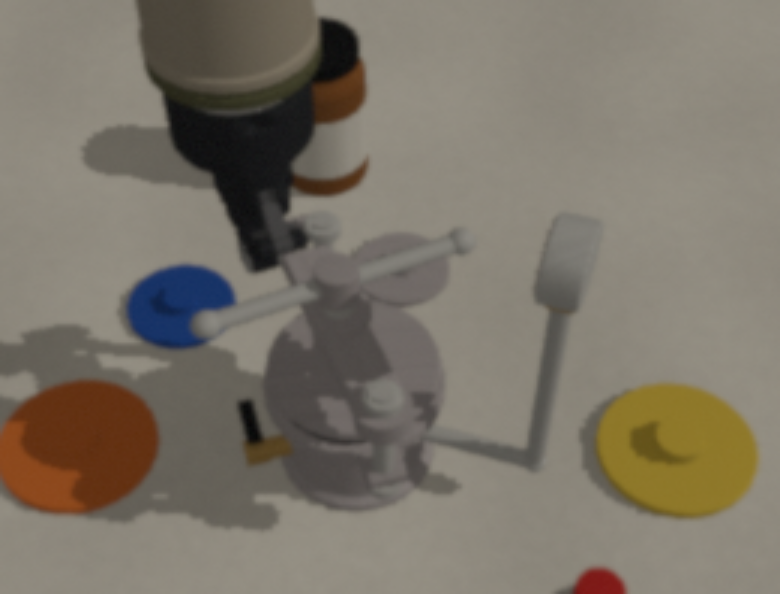

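Emit:
{"name": "send_rows", "arguments": {"steps": [[2,0,0,0,-0.1,-0.5,0],[4,0,0,0,-0.2,-0.9,0],[5,0,0,0,-0.2,-1.3,0],[7,0,0,0,-0.2,-1.6,0],[7,0,0,0,-0.2,-1.6,0]]}}

```text
t: 4.8
eef_pos: [0.5235, -0.0426, 0.1573]
eef_rot: [-0.696, -0.122, 0.697, -0.122]
ft_force: [-3.6, -0.3, 2.9]
finger_gap: 0.001
```

Emit:
{"name": "send_rows", "arguments": {"steps": [[0,0,0,0,0,-0.2,0],[0,0,0,0,0,-0.4,0],[0,0,0,0,0,-0.4,0]]}}

```text
t: 5.05
eef_pos: [0.5237, -0.0427, 0.1568]
eef_rot: [-0.694, -0.123, 0.699, -0.121]
ft_force: [-23.7, -4.9, 17.3]
finger_gap: -0.001
```

Emit:
{"name": "send_rows", "arguments": {"steps": [[0,0,0,0,0,1,0],[0,0,0,0,0,3,0],[0,0,0,-3,0,5,0],[0,0,0,-6,-1,7,0],[0,0,0,-9,-1,9,0],[0,0,0,-12,-1,12,0],[0,0,0,-12,-1,12,0]]}}

```text
t: 5.63
eef_pos: [0.4104, -0.075, 0.283]
eef_rot: [0.701, 0.123, -0.692, 0.12]
ft_force: [1.3, -0.7, 0.6]
finger_gap: 0.002
```

```bash
python3 - <<'E'
from pl import *
show()
p,d=save('scene','scene3');q,_=save('top','top3')
cv2.imwrite('pics/s3c.png',cv2.resize(p[200:400,200:400,::-1],None,fx=3,fy=3,interpolation=2))
cv2.imwrite('pics/t3c.png',cv2.resize(q[150:350,300:500,::-1],None,fx=3,fy=3,interpolation=2))
E
python3 an2.py 3
```

```text
t 5.633
qpos [-0.699 -0.276  0.652  1.916  0.163  1.437 -1.311]
eef_pos [ 0.41  -0.075  0.283]
eef_rot [ 0.701  0.123 -0.692  0.12 ]
ft_force [ 1.286 -0.673  0.574]
wrist_torque [-0.011 -0.107 -0.022]
finger_gap 0.002
top head 77 c [ 0.5914 -0.155 ] wh [0.02  0.018] ang -88.9 mean [ 0.5913 -0.1551]
top head 73 c [ 0.5635 -0.0846] wh [0.035 0.016] ang 25.6 mean [ 0.5632 -0.0842]
top head 76 c [ 0.5445 -0.0316] wh [0.019 0.019] ang -74.2 mean [ 0.5439 -0.0314]
top bar 433 c [ 0.5673 -0.0913] wh [0.162 0.021] ang 23.7 mean [ 0.5671 -0.0927]
top bridge 277 c [ 0.5857 -0.1388] wh [0.031 0.066] ang -57.8 mean [ 0.5825 -0.1336]
top bridge 321 c [ 0.5499 -0.0467] wh [0.028 0.073] ang -65.1 mean [ 0.5479 -0.0465]
scene head 103 c [ 0.5481 -0.0325] wh [0.02  0.021] ang 8.5 mean [ 0.5459 -0.0351]
scene head 202 c [ 0.5726 -0.098 ] wh [0.036 0.028] ang 12.0 mean [ 0.5726 -0.1006]
scene head 25 c [ 0.6835 -0.1246] wh [0.01  0.004] ang 1.1 mean [ 0.6825 -0.1251]
scene head 136 c [ 0.5947 -0.1558] wh [0.02  0.021] ang -88.5 mean [ 0.5951 -0.1565]
scene bar 759 c [ 0.573  -0.0974] wh [0.163 0.019] ang 23.1 mean [ 0.5704 -0.0978]
scene bar 45 c [ 0.6828 -0.1242] wh [0.006 0.012] ang -15.7 mean [ 0.6821 -0.1247]
scene bridge 153 c [ 0.5411 -0.0402] wh [0.032 0.045] ang -60.4 mean [ 0.5449 -0.0463]
scene bridge 517 c [ 0.5861 -0.1352] wh [0.031 0.077] ang -68.2 mean [ 0.5865 -0.1358]
```

View pics/s3c.png

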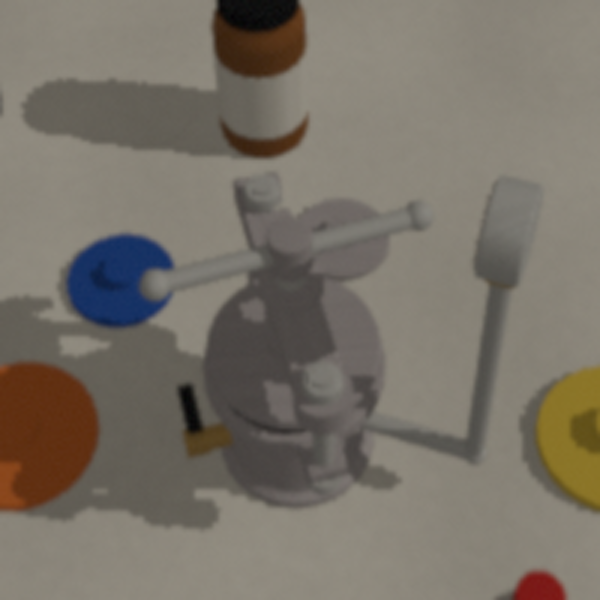

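View pics/t3c.png

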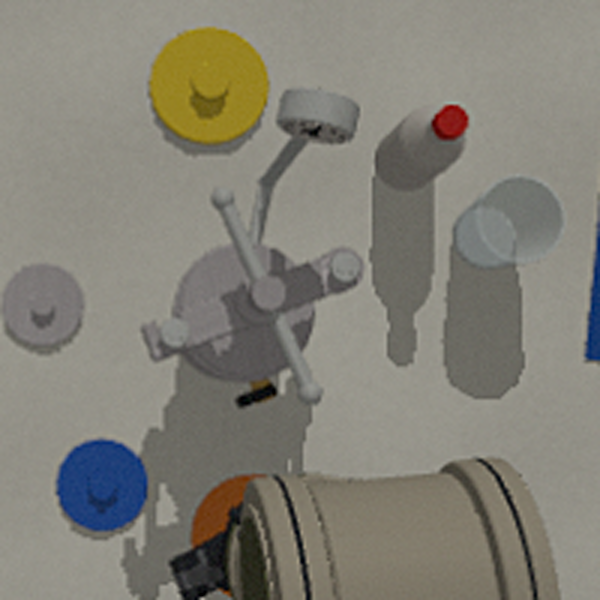

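```bash
cat > st.py <<'E'
from pl import *
C=np.array([.570,-.094])
def pose(phi,off=.017,rr=.058,z=.193,k=180):
    f=np.radians(phi); u=np.array([np.cos(f),np.sin(f)]); t=np.array([np.sin(f),-np.cos(f)])
    q=C+rr*u-t*off; return (*q,z,phi-k)
E
python3 - <<'E'
from st import *
a=np.radians(-70.1347); ty=np.array([np.cos(a),np.sin(a)]); tz=np.array([np.sin(a),-np.cos(a)])
p=np.array([.5239,-.0422])-.004*tz-.01*ty+.12*tz
print(p,r.state()['eef_pos'])
json.dump([*p,.276,-70.1347],open('cmd.json','w'))
E
```

```text
[ 0.41140458 -0.07221302] [ 0.41149866 -0.07279821  0.27848514]
```

```bash
python3 - <<'E'
from st import *
P=pose(203,off=.032)
go([(.45,-.18,.276,-20),(P[0],P[1],.26,23),P],0)
E
```

```text
[[-6, 0, 0, 0, 1.4, 0, 0.0], [-13, 0, 0, 0, 2.9, 0, 0.0], [-19, 0, 0, 0, 4.3, 0, 0.0], [-25, 0, 0, 0, 5.7, 0, 0.0], [-31, 0, 0, 0, 7.2, 0, 0.0], [-38, 0, 0, 0, 8.6, 0, 0.0], [-44, 0, 0, 0, 10, 0, 0.0], [-50, 0, 0, 0, 11.4, 0, 0.0], [-56, 0, 0, 0.2, 11.4, -1.2, 0.0], [-62, 0, 0, 0.5, 11.3, -2.4, 0.0]]
[[-7, 0, 0, 0.2, 1.1, -0.6, 0.0], [-13, 0, 0, 0.4, 2.1, -1.3, 0.0], [-19, 0, 0, 0.6, 3.2, -1.9, 0.0], [-25, 0, 0, 0.9, 4.2, -2.6, 0.0], [-31, 0, 0, 1.1, 5.3, -3.2, 0.0], [-31, 0, 0, 4.5, 5.3, -3.2, 0.0], [-31, 0, 0, 7.8, 5.3, -3.2, 0.0]]
end cmd [ 0.5294 -0.1462  0.193  22.8653]
```

Emit:
{"name": "send_rows", "arguments": {"steps": [[-6,0,0,0,1.4,0,0],[-13,0,0,0,2.9,0,0],[-19,0,0,0,4.3,0,0],[-25,0,0,0,5.7,0,0],[-31,0,0,0,7.2,0,0],[-38,0,0,0,8.6,0,0],[-44,0,0,0,10,0,0],[-50,0,0,0,11.4,0,0],[-56,0,0,0.2,11.4,-1.2,0],[-62,0,0,0.5,11.3,-2.4,0]]}}

```text
t: 6.57
eef_pos: [0.4726, -0.1715, 0.271]
eef_rot: [-0.533, -0.464, 0.533, -0.465]
ft_force: [-0.4, 1.0, -0.6]
finger_gap: 0.001
```

Emit:
{"name": "send_rows", "arguments": {"steps": [[-7,0,0,0.2,1.1,-0.6,0],[-13,0,0,0.4,2.1,-1.3,0],[-19,0,0,0.6,3.2,-1.9,0],[-25,0,0,0.9,4.2,-2.6,0],[-31,0,0,1.1,5.3,-3.2,0],[-31,0,0,4.5,5.3,-3.2,0],[-31,0,0,7.8,5.3,-3.2,0],[-31,0,0,7.8,5.3,-3.2,0]]}}

```text
t: 7.23
eef_pos: [0.5264, -0.1453, 0.1872]
eef_rot: [0.388, 0.592, -0.393, 0.587]
ft_force: [-1.1, 0.4, -0.7]
finger_gap: -0.002
```

```bash
python3 - <<'E'
from st import *
show()
p,d=save('scene','scene4')
cv2.imwrite('pics/s4c.png',cv2.resize(p[200:400,200:400,::-1],None,fx=3,fy=3,interpolation=2))
for a,b in ((203,190),(190,175),(175,160),(160,145),(145,133)):
    go([pose(x) for x in np.linspace(a,b,4)[(0 if a==203 else 1):]],0)
E
```

```text
t 7.233
qpos [-0.675  0.291  1.02   1.766 -0.257  1.239  0.814]
eef_pos [ 0.526 -0.145  0.187]
eef_rot [ 0.388  0.592 -0.393  0.587]
ft_force [-1.067  0.407 -0.67 ]
wrist_torque [-0.015  0.01  -0.004]
finger_gap -0.002
[[0, 0, 0, 0, 0, -1.5, 0.0], [4, 0, 0, 0, -0.1, -2, 0.0], [9, 0, 0, 0, -0.2, -2.4, 0.0], [13, 0, 0, 0, -0.3, -2.9, 0.0]]
end cmd [ 0.5153 -0.1206  0.193   9.8653]
[[5, 0, 0, 0, -0.1, -0.5, 0.0], [10, 0, 0, 0, -0.2, -1, 0.0], [15, 0, 0, 0, -0.2, -1.5, 0.0]]
end cmd [ 0.5108 -0.1062  0.193  -5.1347]
[[5, 0, 0, 0, -0.1, -0.5, 0.0], [10, 0, 0, 0, -0.2, -1.1, 0.0], [15, 0, 0, 0, -0.3, -1.6, 0.0]]
end cmd [  0.5092  -0.09     0.193  -20.1347]
[[5, 0, 0, 0, -0.1, -0.5, 0.0], [10, 0, 0, 0, -0.2, -1, 0.0], [15, 0, 0, 0, -0.2, -1.6, 0.0]]
end cmd [  0.5129  -0.0742   0.193  -35.1347]
[[4, 0, 0, 0, -0.1, -0.4, 0.0], [8, 0, 0, 0, -0.2, -0.8, 0.0], [12, 0, 0, 0, -0.2, -1.2, 0.0]]
end cmd [  0.5181  -0.0633   0.193  -47.1347]
```

View pics/s4c.png

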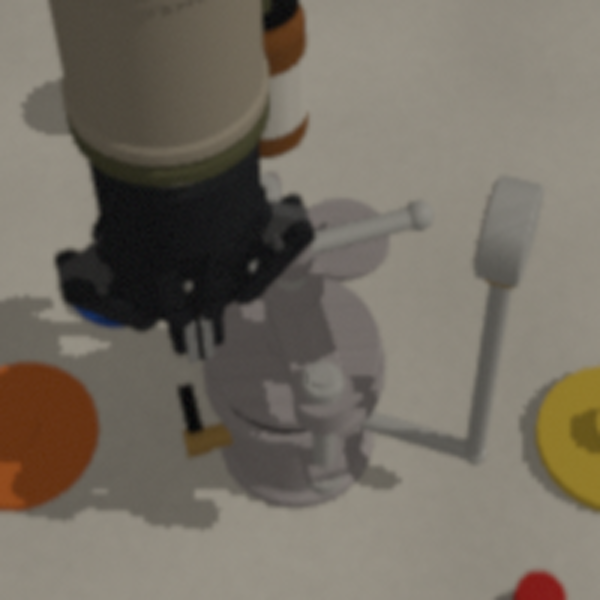

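Emit:
{"name": "send_rows", "arguments": {"steps": [[0,0,0,0,0,-1.5,0],[4,0,0,0,-0.1,-2,0],[9,0,0,0,-0.2,-2.4,0],[13,0,0,0,-0.3,-2.9,0]]}}

```text
t: 7.62
eef_pos: [0.5158, -0.1213, 0.1952]
eef_rot: [0.457, 0.539, -0.456, 0.541]
ft_force: [0.5, -0.1, -0.2]
finger_gap: -0.001
```

Emit:
{"name": "send_rows", "arguments": {"steps": [[5,0,0,0,-0.1,-0.5,0],[10,0,0,0,-0.2,-1,0],[15,0,0,0,-0.2,-1.5,0]]}}

```text
t: 7.87
eef_pos: [0.511, -0.1069, 0.1952]
eef_rot: [0.523, 0.475, -0.523, 0.476]
ft_force: [0.2, 0.0, -0.9]
finger_gap: 0.0
```

Emit:
{"name": "send_rows", "arguments": {"steps": [[5,0,0,0,-0.1,-0.5,0],[10,0,0,0,-0.2,-1.1,0],[15,0,0,0,-0.3,-1.6,0]]}}

```text
t: 8.12
eef_pos: [0.5098, -0.0905, 0.1952]
eef_rot: [0.581, 0.403, -0.58, 0.404]
ft_force: [1.1, -1.4, 0.7]
finger_gap: -0.0
```

Emit:
{"name": "send_rows", "arguments": {"steps": [[5,0,0,0,-0.1,-0.5,0],[10,0,0,0,-0.2,-1,0],[15,0,0,0,-0.2,-1.6,0]]}}

```text
t: 8.37
eef_pos: [0.5131, -0.0748, 0.1951]
eef_rot: [0.629, 0.324, -0.628, 0.325]
ft_force: [-0.5, -0.7, -0.0]
finger_gap: -0.0
```

Emit:
{"name": "send_rows", "arguments": {"steps": [[4,0,0,0,-0.1,-0.4,0],[8,0,0,0,-0.2,-0.8,0],[12,0,0,0,-0.2,-1.2,0]]}}

```text
t: 8.62
eef_pos: [0.5185, -0.0635, 0.1951]
eef_rot: [0.659, 0.257, -0.658, 0.258]
ft_force: [-1.4, 0.0, 0.2]
finger_gap: 0.0
```

```bash
cat > ang.py <<'E'
from st import *
def bar(n,d):
    P=pts(n,d); rr=np.hypot(P[...,0]-C[0],P[...,1]-C[1])
    m=(P[...,2]>.200)&(P[...,2]<.220)&(rr<.088)&(rr>.02)
    q=P[m][:,:2]-C
    k=q/np.linalg.norm(q,axis=1)[:,None]; z=(k[:,0]+1j*k[:,1])**2
    h=np.degrees(np.angle(np.median(z.real)+1j*np.median(z.imag)))/2
    for _ in range(5):
        dv=np.degrees(np.angle(z*np.exp(-2j*np.radians(h))))/2; h+=np.median(dv[abs(dv)<12])
    return h%180,(abs(dv)<12).sum(),len(dv)
E
python3 - <<'E'
from ang import *
show(); print(cur())
for n in ('scene','top'): p,d=save(n,n+'5'); print(n,bar(n,d),bar(n,np.load(f'pics/{n}3.npy')))
p,d=save('scene','scene5b')
cv2.imwrite('pics/s5c.png',cv2.resize(p[200:400,200:400,::-1],None,fx=3,fy=3,interpolation=2))
E
```

```text
t 8.617
qpos [-1.049  0.272  1.264  1.827 -0.274  1.241 -0.531]
eef_pos [ 0.519 -0.064  0.195]
eef_rot [ 0.659  0.257 -0.658  0.258]
ft_force [-1.376  0.008  0.233]
wrist_torque [-0.053  0.259 -0.007]
finger_gap 0.0
[  0.51814092  -0.06328436   0.193      -47.1347    ]
scene (np.float64(132.05885125054795), np.int64(383), 484) (np.float64(23.23784982735902), np.int64(571), 592)
top (np.float64(131.40851936520457), np.int64(40), 40) (np.float64(23.649149650572337), np.int64(346), 361)
```

View pics/s5c.png

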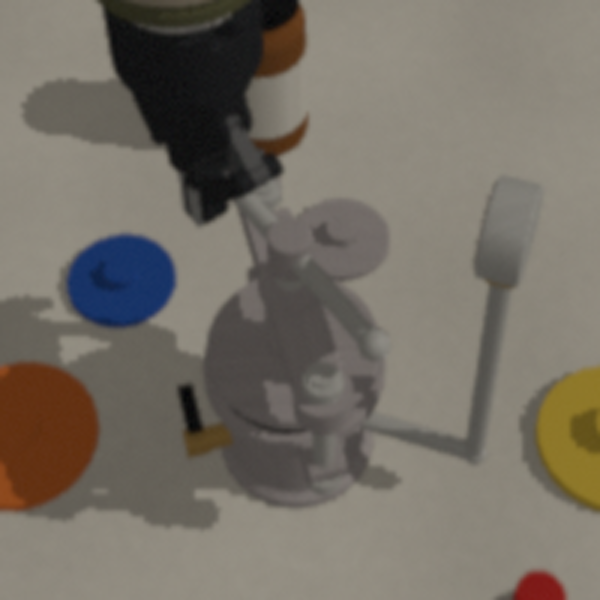

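```bash
cat > fc.py <<'E'
from st import *
s=r.state(); c=cur(); x,y,z,w=s['eef_rot']
yaw=np.degrees(np.arctan2(1-2*(x*x+z*z),2*(x*y-w*z)))
f=np.radians(yaw); t=np.array([-np.sin(f),np.cos(f)]); tq=s['wrist_torque']; L=.2
F=np.array([-tq[1]/L,tq[0]/L])
d=np.array(s['eef_pos'][:2])-C; u=np.array([-np.cos(f),-np.sin(f)])
print('t',round(s['t'],2),'phi',round(yaw+180,1),'Ftq',round(-F@t,2),'Fft',round(-np.array(s['ft_force'][:2])@t,2),'rad/off mm',np.round([d@u*1e3,-d@t*1e3],1),'z',round(s['eef_pos'][2],4),'j3,j7',np.round([s['qpos'][2],s['qpos'][6]],2))
E
python3 fc.py
python3 - <<'E'
from st import *
for a,b in ((133,121),(121,109),(109,97),(97,85),(85,73)):
    go([pose(x) for x in np.linspace(a,b,4)[1:]],0)
E
```

```text
t 8.77 phi 133.0 Ftq 0.3 Fft 0.12 rad/off mm [57.3 16.8] z 0.1946 j3,j7 [ 1.26 -0.53]
[[4, 0, 0, 0, -0.1, -0.4, 0.0], [8, 0, 0, 0, -0.2, -0.8, 0.0], [12, 0, 0, 0, -0.2, -1.2, 0.0]]
end cmd [ 5.25600e-01 -5.37000e-02  1.93000e-01 -5.91347e+01]
[[4, 0, 0, 0, -0.2, -0.4, 0.0], [8, 0, 0, 0, -0.2, -0.9, 0.0], [12, 0, 0, 0, -0.3, -1.3, 0.0]]
end cmd [ 5.35200e-01 -4.44000e-02  1.93000e-01 -7.11347e+01]
[[4, 0, 0, 0, -0.1, -0.4, 0.0], [8, 0, 0, 0, -0.2, -0.8, 0.0], [12, 0, 0, 0, -0.2, -1.2, 0.0]]
end cmd [ 5.45900e-01 -3.86000e-02  1.93000e-01 -8.31347e+01]
[[4, 0, 0, 0, -0.1, -0.4, 0.0], [8, 0, 0, 0, -0.2, -0.8, 0.0], [12, 0, 0, 0, -0.2, -1.3, 0.0]]
end cmd [ 5.58600e-01 -3.51000e-02  1.93000e-01 -9.51347e+01]
[[4, 0, 0, 0, -0.1, -0.4, 0.0], [8, 0, 0, 0, -0.2, -0.8, 0.0], [12, 0, 0, 0, -0.3, -1.2, 0.0]]
end cmd [ 5.708000e-01 -3.320000e-02  1.930000e-01 -1.071347e+02]
```

Emit:
{"name": "send_rows", "arguments": {"steps": [[4,0,0,0,-0.1,-0.4,0],[8,0,0,0,-0.2,-0.8,0],[12,0,0,0,-0.2,-1.2,0]]}}

```text
t: 9.02
eef_pos: [0.5254, -0.0542, 0.1942]
eef_rot: [0.682, 0.188, -0.681, 0.188]
ft_force: [-1.5, -0.6, 0.7]
finger_gap: 0.003
```

```bash
python3 fc.py
```

```text
t 9.02 phi 120.8 Ftq 1.03 Fft 1.53 rad/off mm [57.  17.9] z 0.1942 j3,j7 [ 1.28 -0.72]
```

Emit:
{"name": "send_rows", "arguments": {"steps": [[4,0,0,0,-0.2,-0.4,0],[8,0,0,0,-0.2,-0.9,0],[12,0,0,0,-0.3,-1.3,0]]}}

```text
t: 9.27
eef_pos: [0.5352, -0.0449, 0.1941]
eef_rot: [0.698, 0.116, -0.697, 0.116]
ft_force: [-0.3, -0.4, 0.3]
finger_gap: 0.002
```

```bash
python3 fc.py
```

```text
t 9.27 phi 108.8 Ftq 0.94 Fft 0.42 rad/off mm [57.7 17.1] z 0.1941 j3,j7 [ 1.29 -0.91]
```

Emit:
{"name": "send_rows", "arguments": {"steps": [[4,0,0,0,-0.1,-0.4,0],[8,0,0,0,-0.2,-0.8,0],[12,0,0,0,-0.2,-1.2,0]]}}

```text
t: 9.52
eef_pos: [0.5458, -0.039, 0.1941]
eef_rot: [0.706, 0.042, -0.706, 0.042]
ft_force: [-1.6, 0.7, -0.1]
finger_gap: -0.004
```

```bash
python3 fc.py
```

```text
t 9.52 phi 96.8 Ftq 1.25 Fft 1.51 rad/off mm [57.5 17.5] z 0.1941 j3,j7 [ 1.29 -1.1 ]
```

Emit:
{"name": "send_rows", "arguments": {"steps": [[4,0,0,0,-0.1,-0.4,0],[8,0,0,0,-0.2,-0.8,0],[12,0,0,0,-0.2,-1.3,0]]}}

```text
t: 9.77
eef_pos: [0.5584, -0.0353, 0.1941]
eef_rot: [0.706, -0.032, -0.706, -0.032]
ft_force: [-1.5, 0.2, 1.0]
finger_gap: -0.002
```

```bash
python3 fc.py
```

```text
t 9.77 phi 84.8 Ftq 1.38 Fft 1.5 rad/off mm [57.4 16.8] z 0.1941 j3,j7 [ 1.3  -1.28]
```

Emit:
{"name": "send_rows", "arguments": {"steps": [[4,0,0,0,-0.1,-0.4,0],[8,0,0,0,-0.2,-0.8,0],[12,0,0,0,-0.3,-1.2,0]]}}

```text
t: 10.02
eef_pos: [0.5707, -0.0337, 0.1941]
eef_rot: [0.699, -0.106, -0.699, -0.105]
ft_force: [-1.2, -1.0, 0.3]
finger_gap: -0.003
```

```bash
python3 fc.py; python3 - <<'E'
from st import *
for a,b in ((73,61),(61,52)):
    go([pose(x) for x in np.linspace(a,b,4)[1:]],0)
E
```

```text
t 10.02 phi 72.8 Ftq 0.88 Fft 0.85 rad/off mm [57.8 17.1] z 0.1941 j3,j7 [ 1.3  -1.46]
[[4, 0, 0, 0, -0.1, -0.4, 0.0], [8, 0, 0, 0, -0.1, -0.8, 0.0], [12, 0, 0, 0, -0.2, -1.2, 0.0]]
end cmd [ 5.828000e-01 -3.480000e-02  1.930000e-01 -1.191347e+02]
[[3, 0, 0, 0, -0.1, -0.4, 0.0], [6, 0, 0, 0, -0.1, -0.7, 0.0], [9, 0, 0, 0, -0.2, -1, 0.0]]
end cmd [ 5.926000e-01 -3.790000e-02  1.930000e-01 -1.281347e+02]
```

Emit:
{"name": "send_rows", "arguments": {"steps": [[4,0,0,0,-0.1,-0.4,0],[8,0,0,0,-0.1,-0.8,0],[12,0,0,0,-0.2,-1.2,0]]}}

```text
t: 10.27
eef_pos: [0.5827, -0.0352, 0.1941]
eef_rot: [0.684, -0.178, -0.684, -0.178]
ft_force: [-0.7, 0.2, -0.5]
finger_gap: 0.003
```

```bash
python3 fc.py
```

```text
t 10.27 phi 60.8 Ftq 1.08 Fft 0.69 rad/off mm [57.5 17.5] z 0.1941 j3,j7 [ 1.3  -1.64]
```

Emit:
{"name": "send_rows", "arguments": {"steps": [[3,0,0,0,-0.1,-0.4,0],[6,0,0,0,-0.1,-0.7,0],[9,0,0,0,-0.2,-1,0]]}}

```text
t: 10.52
eef_pos: [0.5924, -0.0383, 0.1941]
eef_rot: [0.668, -0.231, -0.668, -0.231]
ft_force: [-0.6, -0.2, 0.6]
finger_gap: 0.003
```

```bash
python3 fc.py;  python3 - <<'E'
from ang import *
for n in ('scene',): p,d=save(n,n+'6'); print(n,bar(n,d))
cv2.imwrite('pics/s6c.png',cv2.resize(p[180:400,200:440,::-1],None,fx=3,fy=2.7,interpolation=2))
# retreat: back off +z tool, up, move round left/robot side to other end
b=cur(); a=np.radians(b[3]); tz=np.array([np.sin(a),-np.cos(a)])
q=b[:2]+.02*tz; P=pose(232,off=.034)
go([(*q,.193,b[3]),(*q,.275,b[3]),(.55,-.05,.30,-90),(.53,-.13,.30,-20),(P[0],P[1],.28,P[3]),P],0)
E
```

```text
t 10.52 phi 51.9 Ftq 1.05 Fft 0.32 rad/off mm [57.6 16.7] z 0.1941 j3,j7 [ 1.31 -1.78]
scene (np.float64(53.15314657945404), np.int64(588), 643)
[[0, 0, 0, 0, 0, 2, 0.0], [0, 0, 0, -2.7, 0, 2, 0.0], [0, 0, 0, -5.5, 0, 2, 0.0], [0, 0, 0, -8.2, 0, 2, 0.0], [-6, 0, 0, -8.6, 0.6, 2.1, 0.0], [-13, 0, 0, -9, 1.2, 2.2, 0.0], [-19, 0, 0, -9.4, 1.8, 2.3, 0.0], [-25, 0, 0, -9.9, 2.4, 2.4, 0.0], [-32, 0, 0, -10.3, 3, 2.5, 0.0], [-38, 0, 0, -10.7, 3.6, 2.6, 0.0]]
[[-6, 0, 0, 0, 0.7, 0.2, 0.0], [-13, 0, 0, 0, 1.4, 0.3, 0.0], [-19, 0, 0, 0, 2.2, 0.5, 0.0], [-26, 0, 0, 0, 2.9, 0.7, 0.0], [-32, 0, 0, 0, 3.6, 0.9, 0.0], [-38, 0, 0, 0, 4.3, 1.1, 0.0], [-45, 0, 0, 0, 5.1, 1.2, 0.0], [-51, 0, 0, 0, 5.8, 1.4, 0.0], [-57, 0, 0, 0, 6.5, 1.6, 0.0], [-64, 0, 0, 0, 7.3, 1.8, 0.0]]
[[-6, 0, 0, 0, 0.1, 0.7, 0.0], [-12, 0, 0, 0.2, 0.5, 0.8, 0.0], [-18, 0, 0, 0.3, 0.8, 0.9, 0.0], [-24, 0, 0, 0.5, 1.2, 1, 0.0], [-30, 0, 0, 0.7, 1.5, 1.2, 0.0], [-36, 0, 0, 0.8, 1.9, 1.3, 0.0], [-42, 0, 0, 1, 2.2, 1.4, 0.0], [-48, 0, 0, 1.2, 2.6, 1.5, 0.0], [-54, 0, 0, 1.3, 2.9, 1.6, 0.0], [-60, 0, 0, 1.5, 3.3, 1.7, 0.0]]
[[-6, 0, 0, 0.2, 0, 0.3, 0.0], [-12, 0, 0, 0.3, 0.1, 0.7, 0.0], [-18, 0, 0, 0.5, 0.2, 1, 0.0], [-18, 0, 0, 3.4, 0.2, 1, 0.0], [-18, 0, 0, 6.3, 0.2, 1, 0.0], [-18, 0, 0, 9.2, 0.2, 1, 0.0]]
end cmd [ 0.5611 -0.1601  0.193  51.8653]
```

View pics/s6c.png

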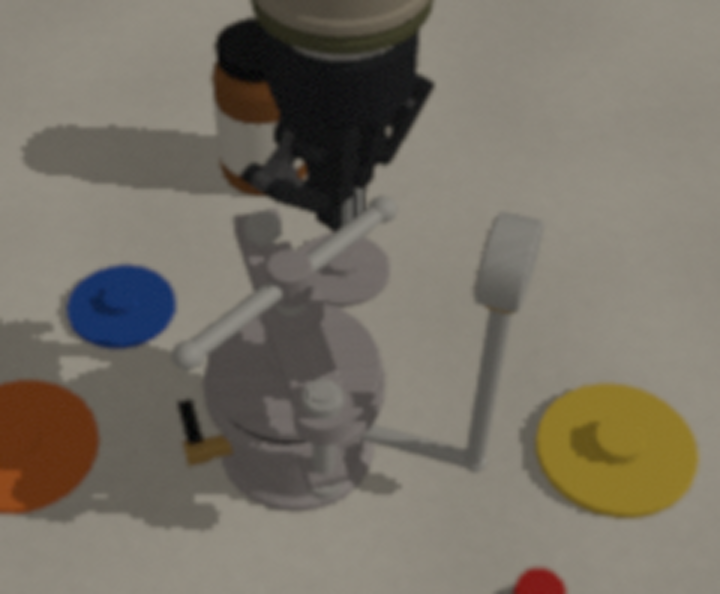

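Emit:
{"name": "send_rows", "arguments": {"steps": [[0,0,0,0,0,2,0],[0,0,0,-2.7,0,2,0],[0,0,0,-5.5,0,2,0],[0,0,0,-8.2,0,2,0],[-6,0,0,-8.6,0.6,2.1,0],[-13,0,0,-9,1.2,2.2,0],[-19,0,0,-9.4,1.8,2.3,0],[-25,0,0,-9.9,2.4,2.4,0],[-32,0,0,-10.3,3,2.5,0],[-38,0,0,-10.7,3.6,2.6,0]]}}

```text
t: 11.4
eef_pos: [0.5493, -0.0512, 0.3013]
eef_rot: [0.707, 0.002, -0.707, 0.002]
ft_force: [-0.2, 0.2, 0.3]
finger_gap: -0.002
```

Emit:
{"name": "send_rows", "arguments": {"steps": [[-6,0,0,0,0.7,0.2,0],[-13,0,0,0,1.4,0.3,0],[-19,0,0,0,2.2,0.5,0],[-26,0,0,0,2.9,0.7,0],[-32,0,0,0,3.6,0.9,0],[-38,0,0,0,4.3,1.1,0],[-45,0,0,0,5.1,1.2,0],[-51,0,0,0,5.8,1.4,0],[-57,0,0,0,6.5,1.6,0],[-64,0,0,0,7.3,1.8,0]]}}

```text
t: 12.23
eef_pos: [0.5312, -0.1242, 0.3011]
eef_rot: [0.599, 0.376, -0.598, 0.377]
ft_force: [-0.1, -0.8, -0.1]
finger_gap: -0.006
```

Emit:
{"name": "send_rows", "arguments": {"steps": [[-6,0,0,0,0.1,0.7,0],[-12,0,0,0.2,0.5,0.8,0],[-18,0,0,0.3,0.8,0.9,0],[-24,0,0,0.5,1.2,1,0],[-30,0,0,0.7,1.5,1.2,0],[-36,0,0,0.8,1.9,1.3,0],[-42,0,0,1,2.2,1.4,0],[-48,0,0,1.2,2.6,1.5,0],[-54,0,0,1.3,2.9,1.6,0],[-60,0,0,1.5,3.3,1.7,0]]}}

```text
t: 13.07
eef_pos: [0.5535, -0.1539, 0.2862]
eef_rot: [0.33, 0.625, -0.33, 0.626]
ft_force: [-0.3, -0.3, -0.7]
finger_gap: 0.0
```

```bash
python3 - <<'E'
from ang import *
show()
p,d=save('scene','scene7'); print(bar('scene',d))
cv2.imwrite('pics/s7c.png',cv2.resize(p[180:400,200:440,::-1],None,fx=3,fy=2.7,interpolation=2))
E
```

```text
t 13.067
qpos [-0.54   0.249  0.886  1.553 -0.194  1.43   0.957]
eef_pos [ 0.554 -0.154  0.286]
eef_rot [ 0.33   0.625 -0.33   0.626]
ft_force [-0.348 -0.263 -0.696]
wrist_torque [ 0.007 -0.014 -0.004]
finger_gap 0.0
(np.float64(51.56015220996492), np.int64(541), 564)
```

View pics/s7c.png

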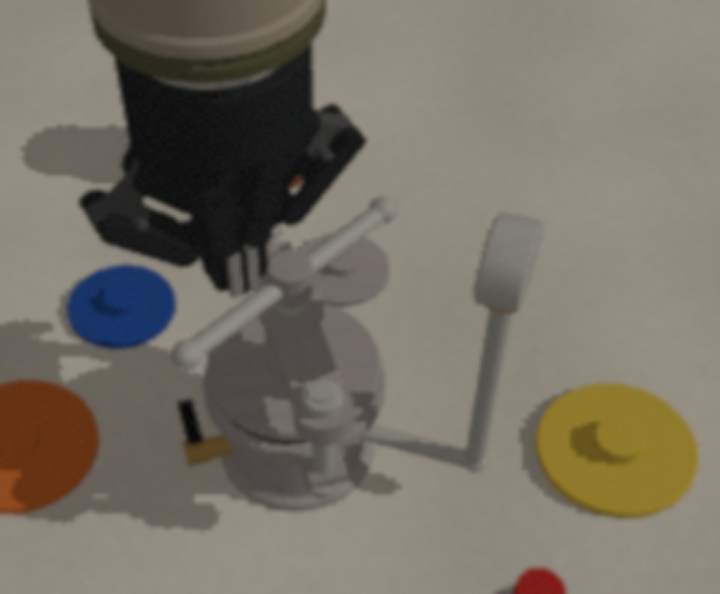

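Emit:
{"name": "send_rows", "arguments": {"steps": [[-6,0,0,0.2,0,0.3,0],[-12,0,0,0.3,0.1,0.7,0],[-18,0,0,0.5,0.2,1,0],[-18,0,0,3.4,0.2,1,0],[-18,0,0,6.3,0.2,1,0],[-18,0,0,9.2,0.2,1,0],[-18,0,0,9.2,0.2,1,0]]}}

```text
t: 13.7
eef_pos: [0.5582, -0.1596, 0.189]
eef_rot: [0.23, 0.671, -0.232, 0.666]
ft_force: [-1.4, 1.3, -1.2]
finger_gap: 0.003
```

```bash
python3 fc.py; python3 - <<'E'
from st import *
go([pose(231,.024),pose(231,.017)]+[pose(x) for x in (227,223)],0)
for a,b in ((223,213),(213,203),(203,193),(193,183)):
    go([pose(x) for x in np.linspace(a,b,4)[1:]],0)
E
```

```text
t 13.7 phi 231.9 Ftq -0.19 Fft -1.92 rad/off mm [58.9 31.2] z 0.189 j3,j7 [0.81 1.31]
[[1, 0, 0, 0, -0.1, -1.1, 0.0], [1, 0, 0, 0, -0.1, -1.8, 0.0], [5, 0, 0, 0, -0.2, -2.2, 0.0], [9, 0, 0, 0, -0.2, -2.6, 0.0]]
end cmd [ 0.5394 -0.1457  0.193  42.8653]
[[3, 0, 0, 0, -0.1, -0.3, 0.0], [7, 0, 0, 0, -0.2, -0.7, 0.0], [10, 0, 0, 0, -0.2, -1, 0.0]]
end cmd [ 0.5311 -0.1397  0.193  32.8653]
[[3, 0, 0, 0, -0.1, -0.4, 0.0], [7, 0, 0, 0, -0.2, -0.7, 0.0], [10, 0, 0, 0, -0.3, -1, 0.0]]
end cmd [ 0.5232 -0.1329  0.193  22.8653]
[[3, 0, 0, 0, -0.1, -0.4, 0.0], [7, 0, 0, 0, -0.1, -0.7, 0.0], [10, 0, 0, 0, -0.2, -1.1, 0.0]]
end cmd [ 0.5171 -0.1236  0.193  12.8653]
[[3, 0, 0, 0, -0.1, -0.3, 0.0], [7, 0, 0, 0, -0.1, -0.7, 0.0], [10, 0, 0, 0, -0.2, -1, 0.0]]
end cmd [ 0.5129 -0.1143  0.193   2.8653]
```

Emit:
{"name": "send_rows", "arguments": {"steps": [[1,0,0,0,-0.1,-1.1,0],[1,0,0,0,-0.1,-1.8,0],[5,0,0,0,-0.2,-2.2,0],[9,0,0,0,-0.2,-2.6,0]]}}

```text
t: 14.03
eef_pos: [0.5392, -0.1463, 0.1953]
eef_rot: [0.284, 0.647, -0.283, 0.649]
ft_force: [-0.2, -1.9, -0.1]
finger_gap: 0.0
```

```bash
python3 fc.py
```

```text
t 14.03 phi 222.7 Ftq 1.13 Fft 1.28 rad/off mm [58.1 17.6] z 0.1953 j3,j7 [0.85 1.11]
```

Emit:
{"name": "send_rows", "arguments": {"steps": [[3,0,0,0,-0.1,-0.3,0],[7,0,0,0,-0.2,-0.7,0],[10,0,0,0,-0.2,-1,0]]}}

```text
t: 14.28
eef_pos: [0.5311, -0.1402, 0.1953]
eef_rot: [0.34, 0.62, -0.339, 0.621]
ft_force: [0.7, -1.3, -0.1]
finger_gap: -0.003
```

```bash
python3 fc.py
```

```text
t 14.28 phi 212.7 Ftq 1.07 Fft 1.49 rad/off mm [57.7 17.9] z 0.1953 j3,j7 [0.88 0.92]
```

Emit:
{"name": "send_rows", "arguments": {"steps": [[3,0,0,0,-0.1,-0.4,0],[7,0,0,0,-0.2,-0.7,0],[10,0,0,0,-0.3,-1,0]]}}

```text
t: 14.53
eef_pos: [0.5234, -0.1333, 0.1953]
eef_rot: [0.393, 0.588, -0.391, 0.589]
ft_force: [1.3, -1.6, -1.1]
finger_gap: -0.002
```

```bash
python3 fc.py
```

```text
t 14.53 phi 202.7 Ftq 0.97 Fft 1.95 rad/off mm [58.2 18.3] z 0.1953 j3,j7 [0.91 0.73]
```

Emit:
{"name": "send_rows", "arguments": {"steps": [[3,0,0,0,-0.1,-0.4,0],[7,0,0,0,-0.1,-0.7,0],[10,0,0,0,-0.2,-1.1,0]]}}

```text
t: 14.78
eef_pos: [0.5173, -0.1241, 0.1952]
eef_rot: [0.442, 0.551, -0.441, 0.553]
ft_force: [1.0, -0.8, -0.5]
finger_gap: 0.001
```

```bash
python3 fc.py
```

```text
t 14.78 phi 192.7 Ftq 0.87 Fft 0.97 rad/off mm [58.1 17.8] z 0.1952 j3,j7 [0.94 0.53]
```

Emit:
{"name": "send_rows", "arguments": {"steps": [[3,0,0,0,-0.1,-0.3,0],[7,0,0,0,-0.1,-0.7,0],[10,0,0,0,-0.2,-1,0]]}}

```text
t: 15.03
eef_pos: [0.5131, -0.1146, 0.1952]
eef_rot: [0.489, 0.511, -0.487, 0.512]
ft_force: [0.5, -0.9, 0.6]
finger_gap: -0.0
```

```bash
python3 fc.py;python3 - <<'E'
from st import *
for a,b in ((183,173),(173,163),(163,153),(153,143),(143,133)):
    go([pose(x) for x in np.linspace(a,b,4)[1:]],0)
E
```

```text
t 15.03 phi 182.7 Ftq 0.82 Fft 0.95 rad/off mm [57.8 17.9] z 0.1952 j3,j7 [0.96 0.33]
[[3, 0, 0, 0, -0.1, -0.4, 0.0], [7, 0, 0, 0, -0.1, -0.7, 0.0], [10, 0, 0, 0, -0.2, -1.1, 0.0]]
end cmd [ 0.5103 -0.1034  0.193  -7.1347]
[[3, 0, 0, 0, -0.1, -0.3, 0.0], [7, 0, 0, 0, -0.2, -0.6, 0.0], [10, 0, 0, 0, -0.2, -1, 0.0]]
end cmd [  0.5096  -0.0932   0.193  -17.1347]
[[3, 0, 0, 0, -0.1, -0.3, 0.0], [7, 0, 0, 0, -0.2, -0.7, 0.0], [10, 0, 0, 0, -0.2, -1, 0.0]]
end cmd [  0.5106  -0.083    0.193  -27.1347]
[[3, 0, 0, 0, -0.1, -0.4, 0.0], [7, 0, 0, 0, -0.2, -0.7, 0.0], [10, 0, 0, 0, -0.2, -1.1, 0.0]]
end cmd [  0.5139  -0.0723   0.193  -37.1347]
[[3, 0, 0, 0, -0.1, -0.3, 0.0], [7, 0, 0, 0, -0.2, -0.6, 0.0], [10, 0, 0, 0, -0.2, -1, 0.0]]
end cmd [  0.5183  -0.0632   0.193  -47.1347]
```

Emit:
{"name": "send_rows", "arguments": {"steps": [[3,0,0,0,-0.1,-0.4,0],[7,0,0,0,-0.1,-0.7,0],[10,0,0,0,-0.2,-1.1,0]]}}

```text
t: 15.28
eef_pos: [0.5105, -0.1041, 0.1951]
eef_rot: [0.532, 0.467, -0.53, 0.467]
ft_force: [1.4, -0.4, -0.2]
finger_gap: 0.002
```

```bash
python3 fc.py
```

```text
t 15.28 phi 172.7 Ftq 1.18 Fft 0.25 rad/off mm [57.7 17.6] z 0.1951 j3,j7 [0.98 0.13]
```

Emit:
{"name": "send_rows", "arguments": {"steps": [[3,0,0,0,-0.1,-0.3,0],[7,0,0,0,-0.2,-0.6,0],[10,0,0,0,-0.2,-1,0]]}}

```text
t: 15.53
eef_pos: [0.5095, -0.094, 0.1951]
eef_rot: [0.57, 0.419, -0.569, 0.419]
ft_force: [-1.6, -1.3, 1.4]
finger_gap: -0.0
```

```bash
python3 fc.py
```

```text
t 15.53 phi 162.6 Ftq 1.88 Fft 1.68 rad/off mm [57.7 18. ] z 0.1951 j3,j7 [ 1.   -0.07]
```

Emit:
{"name": "send_rows", "arguments": {"steps": [[3,0,0,0,-0.1,-0.3,0],[7,0,0,0,-0.2,-0.7,0],[10,0,0,0,-0.2,-1,0]]}}

```text
t: 15.78
eef_pos: [0.5106, -0.0835, 0.1951]
eef_rot: [0.605, 0.368, -0.603, 0.368]
ft_force: [-1.4, -2.4, 0.8]
finger_gap: -0.003
```

```bash
python3 fc.py
```

```text
t 15.78 phi 152.7 Ftq 1.85 Fft 2.79 rad/off mm [57.6 18. ] z 0.1951 j3,j7 [ 1.02 -0.26]
```

Emit:
{"name": "send_rows", "arguments": {"steps": [[3,0,0,0,-0.1,-0.4,0],[7,0,0,0,-0.2,-0.7,0],[10,0,0,0,-0.2,-1.1,0]]}}

```text
t: 16.03
eef_pos: [0.5136, -0.073, 0.195]
eef_rot: [0.634, 0.314, -0.633, 0.314]
ft_force: [-3.1, -1.3, 0.9]
finger_gap: -0.002
```

```bash
python3 fc.py
```

```text
t 16.03 phi 142.7 Ftq 2.21 Fft 2.88 rad/off mm [57.6 17.5] z 0.195 j3,j7 [ 1.04 -0.44]
```

Emit:
{"name": "send_rows", "arguments": {"steps": [[3,0,0,0,-0.1,-0.3,0],[7,0,0,0,-0.2,-0.6,0],[10,0,0,0,-0.2,-1,0]]}}

```text
t: 16.28
eef_pos: [0.518, -0.0638, 0.1949]
eef_rot: [0.659, 0.257, -0.658, 0.257]
ft_force: [-2.4, -0.0, 1.8]
finger_gap: 0.003
```

```bash
python3 fc.py;python3 - <<'E'
from st import *
for a,b in ((133,123),(123,113),(113,103),(103,93)):
    go([pose(x) for x in np.linspace(a,b,4)[1:]],0)
E
```

```text
t 16.28 phi 132.7 Ftq 2.54 Fft 1.78 rad/off mm [57.5 17.8] z 0.1949 j3,j7 [ 1.06 -0.62]
[[3, 0, 0, 0, -0.1, -0.3, 0.0], [7, 0, 0, 0, -0.2, -0.7, 0.0], [10, 0, 0, 0, -0.2, -1, 0.0]]
end cmd [ 5.24300e-01 -5.49000e-02  1.93000e-01 -5.71347e+01]
[[3, 0, 0, 0, -0.1, -0.3, 0.0], [7, 0, 0, 0, -0.2, -0.7, 0.0], [10, 0, 0, 0, -0.2, -1, 0.0]]
end cmd [ 5.31600e-01 -4.78000e-02  1.93000e-01 -6.71347e+01]
[[3, 0, 0, 0, -0.1, -0.4, 0.0], [7, 0, 0, 0, -0.2, -0.7, 0.0], [10, 0, 0, 0, -0.3, -1.1, 0.0]]
end cmd [ 5.40600e-01 -4.08000e-02  1.93000e-01 -7.71347e+01]
[[3, 0, 0, 0, 0, -0.3, 0.0], [7, 0, 0, 0, -0.1, -0.7, 0.0], [10, 0, 0, 0, -0.2, -1, 0.0]]
end cmd [ 5.49900e-01 -3.66000e-02  1.93000e-01 -8.71347e+01]
```

Emit:
{"name": "send_rows", "arguments": {"steps": [[3,0,0,0,-0.1,-0.3,0],[7,0,0,0,-0.2,-0.7,0],[10,0,0,0,-0.2,-1,0]]}}

```text
t: 16.53
eef_pos: [0.5241, -0.0552, 0.1949]
eef_rot: [0.679, 0.199, -0.678, 0.199]
ft_force: [-3.2, 0.0, 1.1]
finger_gap: -0.003
```

```bash
python3 fc.py
```

```text
t 16.53 phi 122.7 Ftq 2.83 Fft 2.65 rad/off mm [57.4 17.7] z 0.1949 j3,j7 [ 1.09 -0.79]
```

Emit:
{"name": "send_rows", "arguments": {"steps": [[3,0,0,0,-0.1,-0.3,0],[7,0,0,0,-0.2,-0.7,0],[10,0,0,0,-0.2,-1,0]]}}

```text
t: 16.78
eef_pos: [0.5314, -0.0479, 0.1949]
eef_rot: [0.694, 0.139, -0.693, 0.139]
ft_force: [-3.7, 0.5, 1.4]
finger_gap: -0.002
```

```bash
python3 fc.py
```

```text
t 16.78 phi 112.7 Ftq 2.78 Fft 3.19 rad/off mm [57.4 17.8] z 0.1949 j3,j7 [ 1.11 -0.95]
```

Emit:
{"name": "send_rows", "arguments": {"steps": [[3,0,0,0,-0.1,-0.4,0],[7,0,0,0,-0.2,-0.7,0],[10,0,0,0,-0.3,-1.1,0]]}}

```text
t: 17.03
eef_pos: [0.5403, -0.0414, 0.1949]
eef_rot: [0.703, 0.078, -0.703, 0.078]
ft_force: [-1.7, -3.1, -0.0]
finger_gap: 0.005
```

```bash
python3 fc.py
```

```text
t 17.03 phi 102.7 Ftq 2.88 Fft 2.31 rad/off mm [57.8 17.5] z 0.1949 j3,j7 [ 1.13 -1.1 ]
```

Emit:
{"name": "send_rows", "arguments": {"steps": [[3,0,0,0,0,-0.3,0],[7,0,0,0,-0.1,-0.7,0],[10,0,0,0,-0.2,-1,0]]}}

```text
t: 17.28
eef_pos: [0.5497, -0.0369, 0.1949]
eef_rot: [0.707, 0.017, -0.707, 0.016]
ft_force: [-1.7, -1.2, -0.7]
finger_gap: 0.0
```

```bash
python3 fc.py;python3 - <<'E'
from ang import *
p,d=save('scene','scene8'); print(bar('scene',d))
for a,b in ((93,83),(83,73),(73,63),(63,56)):
    go([pose(x) for x in np.linspace(a,b,4)[1:]],0)
E
```

```text
t 17.28 phi 92.7 Ftq 2.56 Fft 1.76 rad/off mm [57.9 17.6] z 0.1949 j3,j7 [ 1.15 -1.25]
(np.float64(93.79614230615049), np.int64(505), 576)
[[3, 0, 0, 0, -0.1, -0.4, 0.0], [7, 0, 0, 0, -0.1, -0.7, 0.0], [10, 0, 0, 0, -0.2, -1, 0.0]]
end cmd [ 5.59800e-01 -3.41000e-02  1.93000e-01 -9.71347e+01]
[[3, 0, 0, 0, -0.1, -0.4, 0.0], [7, 0, 0, 0, -0.1, -0.7, 0.0], [10, 0, 0, 0, -0.2, -1.1, 0.0]]
end cmd [ 5.709000e-01 -3.350000e-02  1.930000e-01 -1.071347e+02]
[[3, 0, 0, 0, -0.1, -0.3, 0.0], [7, 0, 0, 0, -0.1, -0.7, 0.0], [10, 0, 0, 0, -0.2, -1, 0.0]]
end cmd [ 5.811000e-01 -3.450000e-02  1.930000e-01 -1.171347e+02]
[[2, 0, 0, 0, -0.1, -0.3, 0.0], [5, 0, 0, 0, -0.1, -0.5, 0.0], [7, 0, 0, 0, -0.2, -0.7, 0.0]]
end cmd [ 5.882000e-01 -3.590000e-02  1.930000e-01 -1.241347e+02]
```

Emit:
{"name": "send_rows", "arguments": {"steps": [[2.5,0,0,0,-0.05,-0.26,0],[5,0,0,0,-0.1,-0.52,0]]}}

```text
t: 17.5
eef_pos: [0.5547, -0.0353, 0.1947]
eef_rot: [0.707, -0.013, -0.707, -0.014]
ft_force: [-3.7, 0.2, 0.8]
finger_gap: -0.002
```

```bash
python3 fc.py; python3 -c "
from h import *;show()"
```

```text
t 17.5 phi 87.9 Ftq 2.78 Fft 3.7 rad/off mm [58.1 17.5] z 0.1947 j3,j7 [ 1.16 -1.32]
t 17.5
qpos [-0.96   0.368  1.164  1.742 -0.355  1.266 -1.319]
eef_pos [ 0.555 -0.035  0.195]
eef_rot [ 0.707 -0.013 -0.707 -0.014]
ft_force [-3.697  0.201  0.812]
wrist_torque [0.038 0.555 0.025]
finger_gap -0.002
```

Emit:
{"name": "send_rows", "arguments": {"steps": [[2.5,0,0,0,-0.05,-0.26,0],[5,0,0,0,-0.1,-0.52,0]]}}

```text
t: 17.67
eef_pos: [0.56, -0.0343, 0.1947]
eef_rot: [0.706, -0.043, -0.706, -0.044]
ft_force: [-1.7, 0.7, 0.7]
finger_gap: 0.0
```

```bash
python3 fc.py; python3 -c "
from h import *;show()"
```

```text
t 17.67 phi 82.9 Ftq 2.46 Fft 1.8 rad/off mm [58.  17.3] z 0.1947 j3,j7 [ 1.17 -1.39]
t 17.667
qpos [-0.956  0.393  1.174  1.729 -0.38   1.274 -1.39 ]
eef_pos [ 0.56  -0.034  0.195]
eef_rot [ 0.706 -0.043 -0.706 -0.044]
ft_force [-1.719  0.747  0.736]
wrist_torque [0.27  0.462 0.036]
finger_gap 0.0
```

Emit:
{"name": "send_rows", "arguments": {"steps": [[2.5,0,0,0,-0.05,-0.26,0],[5,0,0,0,-0.1,-0.52,0]]}}

```text
t: 17.83
eef_pos: [0.5652, -0.0337, 0.1946]
eef_rot: [0.703, -0.074, -0.703, -0.075]
ft_force: [-2.3, 2.1, 0.6]
finger_gap: -0.004
```

```bash
python3 fc.py
```

```text
t 17.83 phi 77.9 Ftq 1.9 Fft 2.67 rad/off mm [58.  17.3] z 0.1946 j3,j7 [ 1.18 -1.46]
```

Emit:
{"name": "send_rows", "arguments": {"steps": [[2.5,0,0,0,-0.05,-0.26,0],[5,0,0,0,-0.1,-0.52,0]]}}

```text
t: 18.0
eef_pos: [0.5707, -0.0336, 0.1946]
eef_rot: [0.699, -0.104, -0.699, -0.106]
ft_force: [-3.2, 2.7, 1.9]
finger_gap: -0.002
```

```bash
python3 fc.py; python3 - <<'E'
from ang import *
p,d=save('scene','scene9'); q,e=save('top','top9');print(bar('scene',d))
cv2.imwrite('pics/s9c.png',cv2.resize(p[180:400,200:440,::-1],None,fx=3,fy=2.7,interpolation=2))
for n,names in (('scene',('3','5','6','8','9')),('top',('0','3','5','9'))):
    Z={k:pts(n,np.load(f'pics/{n}{k}.npy')) for k in names}
    P=Z[names[-1]]
    m=np.ones((480,640),bool)
    for k in names:
        rr=np.hypot(Z[k][...,0]-C[0],Z[k][...,1]-C[1]); z=Z[k][...,2]
        m&=(rr<.050)&(z>.095)&(z<.125)
    print(n,m.sum(),[(k,round(float(np.median(Z[k][m][:,2])),5),round(float(np.mean(Z[k][m][:,2])),5)) for k in names])
E
```

```text
t 18.0 phi 72.9 Ftq 3.19 Fft 3.89 rad/off mm [57.9 17.1] z 0.1946 j3,j7 [ 1.19 -1.53]
(np.float64(74.15261967856374), np.int64(548), 608)
scene 652 [('3', 0.11326, 0.11308), ('5', 0.11323, 0.11304), ('6', 0.11317, 0.11295), ('8', 0.11211, 0.1119), ('9', 0.11183, 0.1117)]
top 0 [('0', nan, nan), ('3', nan, nan), ('5', nan, nan), ('9', nan, nan)]
  return _methods._mean(a, axis=axis, dtype=dtype,
  ret = ret.dtype.type(ret / rcount)
```

View pics/s9c.png

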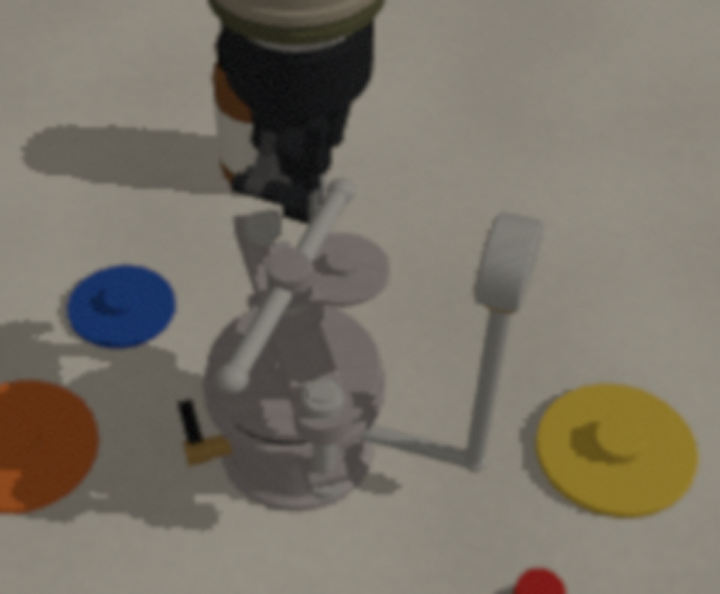

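```bash
python3 - <<'E'
from ang import *
names=['0','1','2','3','4','5','6','7','8','9']
names=['3','4','5','6','7','8','9']
Z={k:pts('scene',np.load(f'pics/scene{k}.npy'))[...,2] for k in names}
P=pts('scene',np.load('pics/scene3.npy')); rr=np.hypot(P[...,0]-C[0],P[...,1]-C[1])
for zl,zh in ((.100,.106),(.106,.110),(.110,.116),(.116,.125),(.09,.1)):
    m=(rr<.058)&(Z['3']>zl)&(Z['3']<zh)
    for k in names: m&=abs(Z[k]-Z['3'])<.006
    if m.sum()<5: print(zl,m.sum());continue
    print(zl,m.sum(),[(k,round(1e3*float(np.mean(Z[k][m]-Z['3'][m])),2)) for k in names],'se',round(1e3*float(np.std(Z['9'][m]-Z['3'][m])/m.sum()**.5),3))
# references: bridge top, bench, heads
for nm,zl,zh,R in (('bridge',.165,.174,.12),('head',.178,.19,.12),('bench',-.01,.01,.4)):
    m=(rr<R)&(Z['3']>zl)&(Z['3']<zh)
    for k in names: m&=abs(Z[k]-Z['3'])<.006
    print(nm,m.sum(),[(k,round(1e3*float(np.mean(Z[k][m]-Z['3'][m])),2)) for k in names])
print(np.histogram(Z['3'][(rr<.058)],bins=np.arange(.08,.13,.003)))
E
```

```text
0.1 12 [('3', 0.0), ('4', 1.43), ('5', 0.49), ('6', 1.4), ('7', 1.05), ('8', 0.99), ('9', 1.33)] se 0.372
0.106 46 [('3', 0.0), ('4', 0.24), ('5', 0.57), ('6', 0.25), ('7', 0.61), ('8', 0.59), ('9', 0.39)] se 0.265
0.11 672 [('3', 0.0), ('4', 0.02), ('5', -0.05), ('6', -0.11), ('7', 0.01), ('8', -1.07), ('9', -1.35)] se 0.063
0.116 7 [('3', 0.0), ('4', -0.67), ('5', -0.78), ('6', -0.91), ('7', -0.28), ('8', -2.06), ('9', -1.51)] se 1.134
0.09 291 [('3', 0.0), ('4', -0.11), ('5', -0.04), ('6', -0.08), ('7', -0.06), ('8', -0.04), ('9', -0.06)] se 0.107
bridge 402 [('3', 0.0), ('4', 0.0), ('5', 0.08), ('6', -0.04), ('7', -0.05), ('8', -0.03), ('9', 0.0)]
head 202 [('3', 0.0), ('4', -0.33), ('5', -0.24), ('6', -0.28), ('7', -0.16), ('8', -0.14), ('9', -0.19)]
bench 75614 [('3', 0.0), ('4', 0.02), ('5', 0.02), ('6', 0.02), ('7', 0.01), ('8', 0.01), ('9', 0.03)]
(array([  8,  28,  31,  54, 189,  89,   8,   1,  22,  37, 572, 749,  15,
         2,   4,  17]), array([0.08 , 0.083, 0.086, 0.089, 0.092, 0.095, 0.098, 0.101, 0.104,
       0.107, 0.11 , 0.113, 0.116, 0.119, 0.122, 0.125, 0.128]))
```

Emit:
{"name": "send_rows", "arguments": {"steps": [[2.5,0,0,0,-0.05,-0.26,0],[5,0,0,0,-0.1,-0.52,0]]}}

```text
t: 18.27
eef_pos: [0.5756, -0.0346, 0.1943]
eef_rot: [0.694, -0.135, -0.694, -0.136]
ft_force: [-1.2, 1.6, 1.6]
finger_gap: -0.001
```

```bash
python3 fc.py
```

```text
t 18.27 phi 68.0 Ftq 1.68 Fft 1.77 rad/off mm [57.2 17.1] z 0.1943 j3,j7 [ 1.2 -1.6]
```

Emit:
{"name": "send_rows", "arguments": {"steps": [[2.5,0,0,0,-0.05,-0.26,0],[5,0,0,0,-0.1,-0.52,0]]}}

```text
t: 18.43
eef_pos: [0.581, -0.0355, 0.1942]
eef_rot: [0.688, -0.165, -0.687, -0.166]
ft_force: [-1.8, 2.8, 2.0]
finger_gap: 0.0
```

```bash
python3 fc.py
```

```text
t 18.43 phi 63.0 Ftq 3.06 Fft 2.84 rad/off mm [57.1 16.8] z 0.1942 j3,j7 [ 1.21 -1.67]
```

Emit:
{"name": "send_rows", "arguments": {"steps": [[2.5,0,0,0,-0.05,-0.26,0],[5,0,0,0,-0.1,-0.52,0]]}}

```text
t: 18.6
eef_pos: [0.5861, -0.0368, 0.1942]
eef_rot: [-0.68, 0.195, 0.68, 0.196]
ft_force: [-2.6, 2.4, 1.2]
finger_gap: -0.002
```

```bash
python3 fc.py; cat > lid.py <<'E'
from ang import *
import sys
k=sys.argv[1]
p,d=save('scene','scene'+k); print(bar('scene',d))
cv2.imwrite(f'pics/s{k}c.png',cv2.resize(p[180:400,200:440,::-1],None,fx=3,fy=2.7,interpolation=2))
P=pts('scene',np.load('pics/scene3.npy')); rr=np.hypot(P[...,0]-C[0],P[...,1]-C[1]); z0=P[...,2]; z=pts('scene',d)[...,2]
m=(rr<.056)&(z0>.11)&(z0<.116)&(abs(z-z0)<.006); print('lid dz mm',m.sum(),1e3*np.mean((z-z0)[m]))
E
python3 lid.py 10
```

```text
t 18.6 phi 58.0 Ftq 4.36 Fft 3.46 rad/off mm [57.  16.7] z 0.1942 j3,j7 [ 1.22 -1.74]
(np.float64(58.98008610946802), np.int64(578), 632)
lid dz mm 1144 -1.5080860702879932
```

```bash
python3 - <<'E'
from ang import *
ns=['3','4','5','6','7','8','9','10']
Z={k:pts('scene',np.load(f'pics/scene{k}.npy')) for k in ns}
P=Z['3']; rr=np.hypot(P[...,0]-C[0],P[...,1]-C[1])
m0=(rr<.054)&(P[...,2]>.1105)&(P[...,2]<.116)
for er in (0,1,2):
    m=m0.astype(np.uint8)
    if er: m=cv2.erode(m,np.ones((2*er+1,)*2,np.uint8))
    m=m.astype(bool)
    for k in ns:
        g=m&(abs(Z[k][...,2]-P[...,2])<.005)
        dz=(Z[k][...,2]-P[...,2])[g]*1e3
        print(er,k,g.sum(),round(dz.mean(),2),round(np.median(dz),2),round(dz.std(),2),end=' | ')
    print()
# spatial: tilt fit for '10'
g=m&(abs(Z['10'][...,2]-P[...,2])<.005)
A=np.c_[P[g][:,:2]-C,np.ones(g.sum())]; print(np.linalg.lstsq(A,(Z['10'][...,2]-P[...,2])[g]*1e3,rcond=None)[0], P[g].mean(0)[:2]-C)
E
```

```text
0 3 1309 0.0 0.0 0.0 | 0 4 1188 -0.0 -0.02 1.52 | 0 5 1082 -0.04 -0.0 1.6 | 0 6 1227 -0.05 -0.06 1.58 | 0 7 1230 0.01 0.04 1.6 | 0 8 1232 -1.1 -1.14 1.54 | 0 9 1044 -1.29 -1.35 1.55 | 0 10 1121 -1.47 -1.51 1.55 | 
1 3 899 0.0 0.0 0.0 | 1 4 847 0.0 -0.06 1.51 | 1 5 712 -0.0 0.08 1.59 | 1 6 860 -0.03 -0.04 1.59 | 1 7 862 0.05 0.08 1.6 | 1 8 860 -1.13 -1.16 1.55 | 1 9 688 -1.33 -1.4 1.55 | 1 10 804 -1.53 -1.6 1.58 | 
2 3 505 0.0 0.0 0.0 | 2 4 493 0.04 -0.05 1.54 | 2 5 385 0.0 0.14 1.58 | 2 6 491 -0.02 -0.05 1.62 | 2 7 495 0.0 0.03 1.63 | 2 8 484 -1.05 -1.07 1.53 | 2 9 365 -1.25 -1.35 1.61 | 2 10 477 -1.56 -1.63 1.58 | 
[-0.04100018  0.96844568 -1.55729417] [-0.00230891 -0.00665944]
```

Emit:
{"name": "send_rows", "arguments": {"steps": [[2.5,0,0,0,-0.05,-0.26,0],[5,0,0,0,-0.05,-0.52,0],[7.5,0,0,0,-0.1,-0.78,0]]}}

```text
t: 18.9
eef_pos: [0.5931, -0.0402, 0.194]
eef_rot: [-0.665, 0.238, 0.666, 0.24]
ft_force: [-3.4, 3.6, 1.8]
finger_gap: 0.001
```

```bash
python3 fc.py; python3 lid.py 11; python3 -c "
from h import *;show()"
```

```text
t 18.9 phi 50.5 Ftq 3.98 Fft 4.89 rad/off mm [56.2 16.4] z 0.194 j3,j7 [ 1.23 -1.85]
(np.float64(51.40479397286997), np.int64(592), 645)
lid dz mm 1239 -1.5855509576273763
t 18.95
qpos [-0.902  0.552  1.233  1.642 -0.535  1.334 -1.849]
eef_pos [ 0.593 -0.04   0.194]
eef_rot [ 0.665 -0.24  -0.665 -0.24 ]
ft_force [-0.33  -0.02   0.526]
wrist_torque [ 0.006  0.031 -0.056]
finger_gap -0.001
```

View pics/s11c.png

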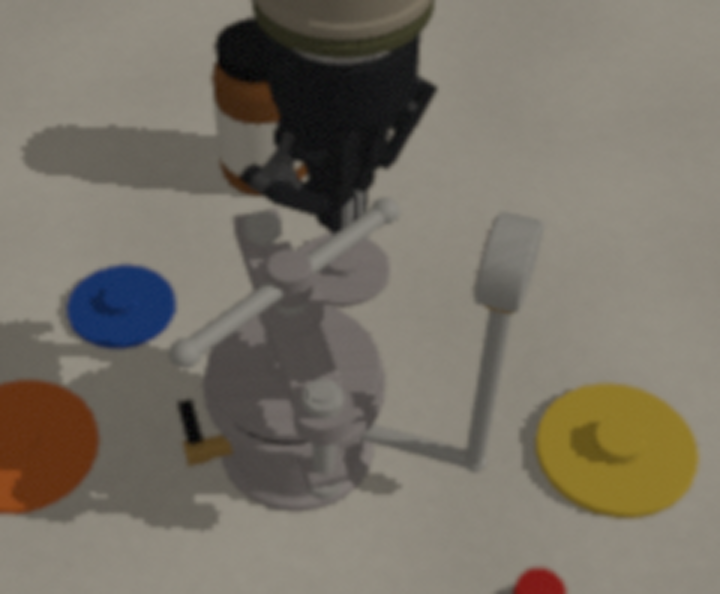

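Emit:
{"name": "send_rows", "arguments": {"steps": [[0,0,0,0,0,1,0],[0,0,0,0,0,2.5,0],[0,0,0,-3,0,3,0],[0,0,0,-6,0,3,0],[0,0,0,-9,0,3,0],[0,0,0,-12,1,3,0],[0,0,0,-12,4,3,0],[0,0,0,-12,7,3,0],[0,0,0,-12,10,3,0],[0,0,0,-12,13,3,0]]}}

```text
t: 19.78
eef_pos: [0.4884, -0.1215, 0.3132]
eef_rot: [0.666, -0.239, -0.665, -0.239]
ft_force: [-1.6, -0.3, 0.8]
finger_gap: -0.003
```

```bash
python3 -c "
from h import *;show()"
```

```text
t 19.783
qpos [-1.166 -0.071  1.295  1.688  0.07   1.473 -2.138]
eef_pos [ 0.488 -0.122  0.313]
eef_rot [ 0.666 -0.239 -0.665 -0.239]
ft_force [-1.625 -0.309  0.846]
wrist_torque [-0.049  0.07  -0.018]
finger_gap -0.003
```

Emit:
{"name": "send_rows", "arguments": {"steps": [[-6,0,0,0,0,2,0],[-12,0,0,0,0,5,0],[-18,0,0,0,-1,8,0],[-24,0,0,0,-2,11,0],[-30,0,0,0,-2,13,0],[-36,0,0,0,-2,13,0],[-42,0,0,0,-2,13,0],[-42,0,0,0,-2,13,0]]}}

```text
t: 20.45
eef_pos: [0.402, -0.0211, 0.314]
eef_rot: [0.707, 0.018, -0.706, 0.017]
ft_force: [-1.3, -0.5, -0.4]
finger_gap: 0.001
```

```bash
python3 lid.py 12; python3 - <<'E'
from ang import *
show(); q,e=save('top','top12'); print(bar('top',e))
cv2.imwrite('pics/t12c.png',cv2.resize(q[150:350,300:500,::-1],None,fx=3,fy=3,interpolation=2))
for t in ('reagent','beaker','wash','gauge'):
    print(t,[(np.round(x['centre'],3).tolist(),round(x['conf'],2)) for x in spotter.mark_of('top',t)][:1])
E
python3 an2.py 12
```

```text
(np.float64(48.07850467002461), np.int64(540), 570)
lid dz mm 1260 -1.6911908393294934
t 20.5
qpos [-1.162 -0.458  0.816  1.888  0.327  1.578 -1.927]
eef_pos [ 0.402 -0.021  0.314]
eef_rot [ 0.707  0.015 -0.707  0.014]
ft_force [-0.095  0.546  0.106]
wrist_torque [-0.017 -0.005 -0.024]
finger_gap 0.0
(np.float64(48.5488320910536), np.int64(338), 361)
reagent [([0.643, -0.314, 0.0], 0.6)]
beaker [([0.645, -0.312, 0.004], 0.67)]
wash [([0.712, -0.249, 0.003], 0.71)]
gauge [([0.681, -0.121, 0.001], 0.78)]
top head 76 c [ 0.5904 -0.155 ] wh [0.02  0.019] ang -61.1 mean [ 0.5909 -0.155 ]
top head 73 c [ 0.5604 -0.0865] wh [0.033 0.016] ang 46.2 mean [ 0.5583 -0.0877]
top head 77 c [ 0.5447 -0.0316] wh [0.02 0.02] ang -47.0 mean [ 0.5439 -0.0314]
top bar 423 c [ 0.5667 -0.092 ] wh [0.164 0.021] ang 48.5 mean [ 0.5675 -0.0929]
top bridge 270 c [ 0.585 -0.141] wh [0.031 0.063] ang -69.4 mean [ 0.584  -0.1361]
top bridge 325 c [ 0.5499 -0.0469] wh [0.028 0.073] ang -67.5 mean [ 0.5502 -0.0498]
scene head 101 c [ 0.5471 -0.0327] wh [0.02  0.021] ang -23.5 mean [ 0.5479 -0.0338]
scene head 182 c [ 0.5748 -0.0993] wh [0.036 0.024] ang 27.2 mean [ 0.5743 -0.1011]
scene head 137 c [ 0.5947 -0.155 ] wh [0.019 0.022] ang 78.9 mean [ 0.5949 -0.1566]
scene bar 715 c [ 0.5733 -0.0961] wh [0.163 0.019] ang 47.4 mean [ 0.5764 -0.0927]
scene bar 46 c [ 0.6827 -0.1238] wh [0.006 0.012] ang -7.4 mean [ 0.681  -0.1246]
scene bridge 168 c [ 0.5507 -0.0417] wh [0.027 0.059] ang -69.1 mean [ 0.542  -0.0419]
scene bridge 509 c [ 0.5862 -0.1339] wh [0.032 0.08 ] ang -70.0 mean [ 0.5835 -0.1315]
```

View pics/t12c.png

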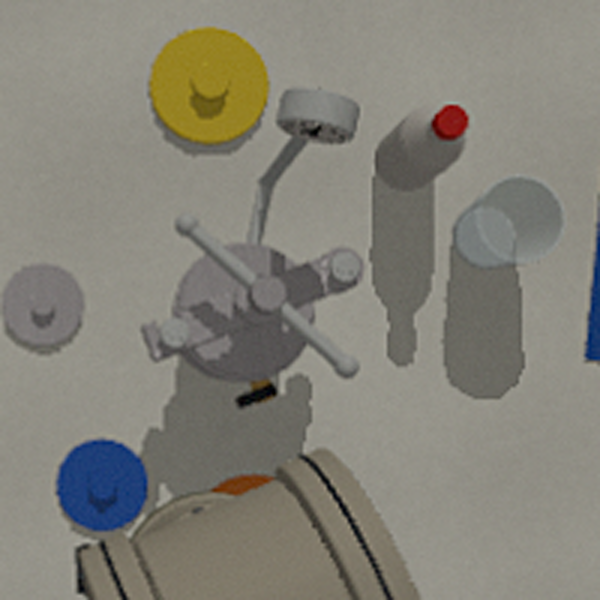

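View pics/s12c.png

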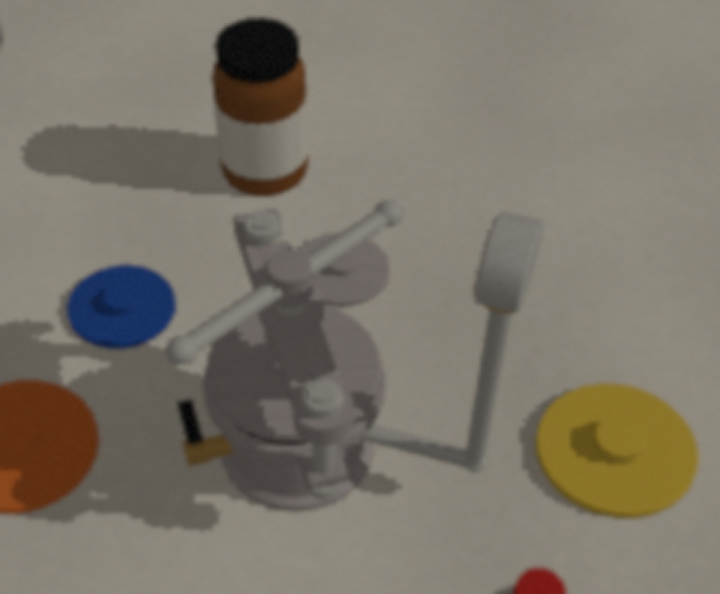

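```bash
python3 - <<'E'
from h import *
for t in ('reagent',): print([(np.round(x['centre'],3).tolist(),round(x['conf'],2)) for x in spotter.mark_of('scene',t)][:1])
print(order.sign_off())
E
```

```text
[([0.515, 0.172, -0.002], 0.85)]
the job is handed in; nothing more can be done
None
```

The vessel is closed and the job is handed in at about 20.5 s; sign-off reported no verdict.

**What I did**
- **Bridge:** I swung it with shut fingers until it hit its hard stop. The force jumped from about 4 N to about 24 N with no further movement, and the pictures show the notch on the catch stud.
- **T-handle:** I screwed it down clockwise in two strokes, one from each end of the bar, about 335° in all.
- **Bite:** the push force began to climb about 205–215° into the turning. I went on for roughly a third of a turn, then backed off and moved the arm clear.

**Last checks**
- The bar rests at about 48°, roughly 0.31–0.36 turn past first touch. In the pictures the lid has sunk about 1.6–1.7 mm.
- The bridge is still where it stopped. The jar, beaker, bottle and gauge read within a few millimetres of their first positions, and the arm was touching nothing.

**Checks that disagreed**
- **Force:** it levelled off near 2.7 N partway through tightening and ended at 4–5 N where the finger pushed. Taken at face value, that is less than the 6–8 N expected and would put the touch later, at only about 0.2–0.26 turn of tightening. I think the contact had shifted outward along the bar, which would make it about 6 N at 50 mm, but I did not confirm that. The sinking of the lid supports the earlier touch.
- **Jar:** the top camera was blocked by the arm and reported the jar at the beaker's position. The scene camera showed the jar unmoved.

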